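# Square up an instrument case frame by its two diagonals

## Robot

A 7-joint arm with a two-finger parallel gripper is mounted at the origin on the work surface. World frame = base frame: x ahead of the robot, y to its left, z up, the work surface at z = 0. Lengths are in m, angles in rad, forces in N, time in s.
With the tool pointing down it reaches from about 0.4 to 0.85 m from the base axis. Payload 10.4 kg.
Tool frame: the origin (TCP) lies midway between the tips of the shut fingers; the grasp point (between the pads) lies 19 mm behind it; x points along the fingers, y is the direction in which the jaws open and shut, and the axes are right-handed (so a half turn about x gives the same grasp; the last joint's range is limited). The gripper opens to 87 mm and grips with 3 to 60 N. Pads are 19 mm wide; open, the fingers measure 117 mm over their backs; the gripper's body (75 mm by 190 mm) begins 51 mm behind the grasp point.
Start: joints at [-1.33, 0.332, -0.065, 1.46, 0.022, 1.35, -0.088], TCP at [0.163, 0.603, 0.223] pointing down, gripper open.
Joint ranges: [-2.6, 2.6], [-0.5, 2.12], [-1.47, 1.34], [0.16, 2.42], [-1.27, 4.41], [0.06, 2.06], [-2.6, 2.6]. Speed limits (rad/s): [2.22, 2.22, 2.79, 2.79, 3.14, 3.14, 3.14].

## Interface

Orientations are given as a unit quaternion [x, y, z, w].
In Python, from bench import * gives the robot as it stands.
- The arm moves only by the shell command python3 -m inch 'ROWS' [FORCE]. ROWS is JSON, a list that holds one entry, the list of rows, each a list of 7 numbers: the shift along the world's x, y, z each as a share of 120 mm, from -1 to 1, then the turn, a rotation vector about the world's x, y, z each as a share of 2 pi rad, from -1 to 1, then the closure, from 0 (fully open) to 1 (shut). A call has 1 to 10 rows; each row is the pose to reach, as a shift and turn from the pose commanded when the call began, turning the shorter way round; what a row does not reach only later rows make up. A row lasts 1/10 s, in which the tool goes at most 50 mm and 8.59 degrees, less where a joint would pass 70% of its speed; a pose out of reach is approached as far as the arm can. A call with a number of a shift or a turn outside -1 to 1 is refused whole. A call with a gripper value outside its range is refused whole. The fingers move at their own pace and stop on an object; FORCE is the grip in N (left out, the last holds). Time passes only in rows, so rows that repeat a pose let the fingers close. It gives the time, the measured TCP pose, the force and the opening at its end, in the units of the state.
- read_state(): the state, without advancing time (a new reading comes with each control period).
- camera(name): name is "scene" or "top"; returns the picture (400x640x3 uint8, red, green, blue); there is no depth.
- get_calibration(name): a dict with "fx", "fy", "cx", "cy" (pixels), "k1" (the pictures are not rectified: a ray, as slopes to the right and down, at radius r is drawn at 1 + k1 r^2 times it, then the intrinsics apply), "xyz" and "attitude" of the camera in the world. Camera axes: x right, y up, looking along -z (the intrinsics and any distortion apply to the point x, -y, -z); pixel columns grow to the right and rows downward; lengths in m; the calibration is good to about 2 mm. A picture is of the moment at which its call begins. get_calibration takes no time and is no camera call.
- close_job(): hands the job in, once; it reports no verdict.
The state is a dict: "time": time; "joint_positions": joint angles; "joint_vel": joint speeds; "joint_torque": joint torques, N m; "ee_pos": TCP position; "eef_rot": TCP orientation; "ft_force": force on the tool from outside, world axes, zero at the start; "torque": the same for the moment, N m; "width": finger opening in m.
Only numpy, scipy, OpenCV 4.12 (cv2) and the standard library are available. Lean on these libraries where they do the work, as an engineer would, in place of code of your own. Each camera call takes 0.05 s, during which the arm holds its last target.

## Task

The aluminium case frame clamped on the bench may be out of square. Check it with the sliding rule: lay the rule flat inside the frame with both noses home in the corners and read the diagonal between the two pink-marked corners first, then the other one, each time holding the slide out with a light, steady push of about 5 N. If the diagonals differ, push the free far rail along its own length until they agree to within 3 mm, and leave the rule lying flat inside the frame; leave everything else where it is.

Things in the scene. Friction and masses are not known exactly. Their poses are not given: they have to be found in the camera images.
- frame: Frame of 20 x 20 mm aluminium profile lying flat, clear opening 200 mm along y by 150 mm along x, 20 mm high (27 mm over corner brackets). Origin: on the bench, middle of the opening when square; x from the clamped near rail (x -95 to -75 mm, fixed) to the free far rail, y along the rails. More than 15 N from the rule or 25 N from the gripper strains it.
- clamps (a point): Middle of the near rail's top, between its two toggle clamps. They stand at y -50 and +50 mm in the frame's axes, reach 91 mm from the rail's middle towards the robot and 46 mm above the bench.
- far_mid (a point): Middle of the far rail's top, 20 mm above the bench. The rail is 240 mm long, its middle line 170 mm from the near rail's; x 85, y 0 mm in the frame's axes when square. Corner screws are only nipped up: the side rails swing together, so the far rail shifts along y (up to 12 mm either way at the start), staying parallel. About 13 N along it moves it and it stays where left.
- pink_near (a point): Inside corner of the opening at the near rail, +y side, 10 mm above the bench; fixed. A pink square sticker 21 mm wide lies on this corner's bracket.
- pink_far (a point): Inside corner at the far rail, -y side, 10 mm above the bench, pink sticker on its bracket; moves with the far rail. The first diagonal joins pink_near and pink_far. When the frame is square this corner lies at x 75, y -100 mm in the frame's axes.
- plain_near (a point): Inside corner at the near rail, -y side, 10 mm above the bench, no sticker; fixed.
- plain_far (a point): Inside corner at the far rail, +y side, 10 mm above the bench, no sticker; moves with the far rail. The second diagonal joins plain_near and plain_far. Both are 250 mm when square; a far rail shift of 1 mm along y lengthens one by 0.7 mm and shortens the other as much.
- rule: Sliding rule lying flat, about 0.32 kg: steel channel 136 long, 22 wide, 12 mm high, brass nose fixed at its -x end, yellow graduated slide in it with a moving brass nose at +x. Origin: underside, middle of the channel; x along the rule, z up. Each nose is an upright pin 8 mm in diameter on a 7 mm wide neck; home in a square corner its axis is 5.7 mm from the corner point.
- fixed_nose (a point): Axis of the fixed nose, 82 mm from the rule's origin towards -x, 6 mm above its underside. The neck stands 14 mm clear of the channel.
- moving_nose (a point): Axis of the moving nose, 113 mm + reading from the rule's origin along +x, 6 mm above its underside.
- grip (a point): Black plastic grip standing on the slide, 26 mm long (along the rule), 12 mm thick (across it), from the channel's top (12 mm) to 40 mm above the rule's underside; the point is 30 mm up, at x = -10 mm + reading in the rule's frame. Pinch it across the rule from above to carry the rule and to work the slide.
- reading (a joint): Reading of the rule: how far the slide is drawn out, 0 to 0.070 m. Nose axes stand 195 mm + reading apart, so a diagonal is about 206.3 mm + reading. It counts while the rule bears on the corners with 2 N or more. The slide stays where put; about 0.8 N moves it: the channel stays put while its weight rests on the bench, and follows the grip when carried just clear of it.
- bracket: Spare dark steel angle bracket, 40 x 42 mm, 3 mm thick, lying beyond the far rail.
- screw_tray: Blue open tray of screws, 60 x 60 x 16 mm, beyond the far rail. Origin: centre of its underside.
- screwdriver: Green-handled screwdriver 190 mm long, 26 mm thick, lying along its x. Origin: at bench height below its middle.
- note_pad: Pink note pad 76 x 76 x 14 mm.
- wash_bottle: White plastic bottle, 60 mm in diameter, 160 mm high, standing.
- tape_roll: Blue roll of tape lying flat, 90 mm in diameter, 19 mm high.
- hex_key: Hex key, 80 mm long with a 26 mm foot, 5 mm thick.

How it is judged:
On the way, in this order (a step that is already met when the one before it is completed fails the run):
1. the rule lies flat in the frame with both noses home in the pink-marked corners (nose axes within 8.5 mm of the corner points) and bears on the frame with 2 N or more (((horizontal distance between fixed_nose and pink_near below 0.0085 m and horizontal distance between moving_nose and pink_far below 0.0085 m) or (horizontal distance between fixed_nose and pink_far below 0.0085 m and horizontal distance between moving_nose and pink_near below 0.0085 m)) and contact force between rule and frame above 2 N and height (world z) of rule below 0.006 m and angle between rule's own z axis and vertical below 0.05 rad), for 0.3 s.
2. the same in the two unmarked corners (((horizontal distance between fixed_nose and plain_near below 0.0085 m and horizontal distance between moving_nose and plain_far below 0.0085 m) or (horizontal distance between fixed_nose and plain_far below 0.0085 m and horizontal distance between moving_nose and plain_near below 0.0085 m)) and contact force between rule and frame above 2 N and height (world z) of rule below 0.006 m and angle between rule's own z axis and vertical below 0.05 rad), for 0.3 s.
At the end, for the whole second after the job is handed in: The frame is square: its diagonals agree to within 3 mm (the far rail is within 2.1 mm of its square place); the rule lies flat on the bench inside the frame, its origin within 60 mm of the frame's middle, released and at rest (y of pink_far in the frame of frame between -0.1021 and -0.0979 m and height (world z) of rule below 0.006 m and angle between rule's own z axis and vertical below 0.05 rad and horizontal distance between rule and frame below 0.06 m and linear speed of rule below 0.01 m/s and velocity of joint reading between -0.01 and 0.01 m/s); the robot touches nothing.
It fails at once if the rule is pressed on the frame with more than 15 N (contact force between rule and frame above 15 N).
It fails at once if the gripper presses on the frame with more than 25 N (contact force between the fingers and frame above 25 N).
It fails at once if a bystander is moved by more than 15 mm (distance of any of bracket, screw_tray, screwdriver, note_pad, wash_bottle, tape_roll, hex_key from where it was at the start of the episode above 0.015 m).
It also fails if it takes over 72 s, if anything falls off the work surface, if the arm or the gripper's body presses on something with over 40 N, if the wrist force passes 120 N, or if a joint passes its speed limit or range.

## Working session

There is one attempt and no reset: what is moved stays moved. The work goes in short steps, Python scripts to look and compute and a shell command to move; the robot and the scene stay as the last step left them, time stands still between calls to the robot, and variables do not carry over. Pictures are saved under pics/ and viewed, and the job is handed in when it is done.

```bash
ls; mkdir -p pics; python3 - <<'E'
from bench import *
import cv2
s=read_state(); print({k:np.round(v,4).tolist() if hasattr(v,'__len__') else v for k,v in s.items()}) if 'np' in globals() else print(s)
for n in ("scene","top"):
    im=camera(n); cv2.imwrite(f"pics/{n}0.png",im[:,:,::-1]); print(n,get_calibration(n))
E
```

```text
pics
{'time': 0.0, 'joint_positions': array([-1.32960598,  0.33286408, -0.06468922,  1.46092287,  0.0216249 ,
        1.34989483, -0.08847882]), 'joint_vel': array([ 0.00047409, -0.0004644 ,  0.00034159, -0.00016685, -0.00081901,
        0.0010828 ,  0.00037753]), 'joint_torque': array([-1.03136088e-03, -6.23243165e+01,  2.41382729e-02, -3.89912796e+01,
       -6.12587342e-02,  3.96178581e-02,  1.60560321e-04]), 'ee_pos': array([0.16288493, 0.6030112 , 0.22176759]), 'eef_rot': array([ 0.09248936,  0.70099916, -0.09347221,  0.70093426]), 'ft_force': array([-0.26040586, -0.18455782, -0.7290525 ]), 'torque': array([-0.05925655,  0.01615932,  0.02711109]), 'width': 0.08697378246935608}
scene {'fx': 504.6596985515602, 'fy': 504.6596985515602, 'cx': 325.63786437741885, 'cy': 194.3558702879731, 'k1': 0.03714577596482888, 'xyz': array([1.42290316, 0.44426311, 0.91515249]), 'attitude': array([0.21278665, 0.34721859, 0.76978887, 0.49151419])}
top {'fx': 470.00729630776027, 'fy': 470.00729630776027, 'cx': 318.28463341598695, 'cy': 199.53843065586008, 'k1': -0.12541744089959989, 'xyz': array([ 0.29164755, -0.01746033,  1.55192099]), 'attitude': array([ 0.06793544, -0.05474033, -0.69955632,  0.70923143])}
```

View pics/scene0.png

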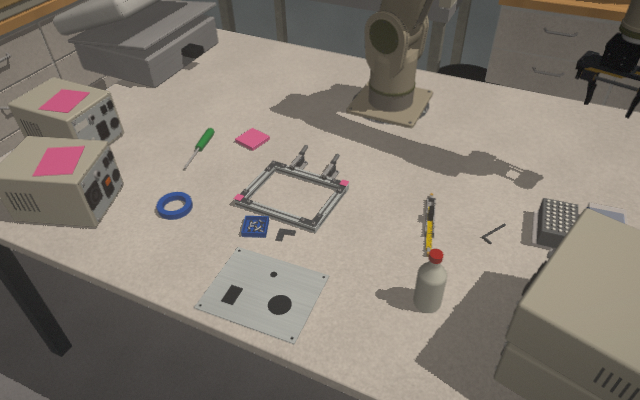

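View pics/top0.png

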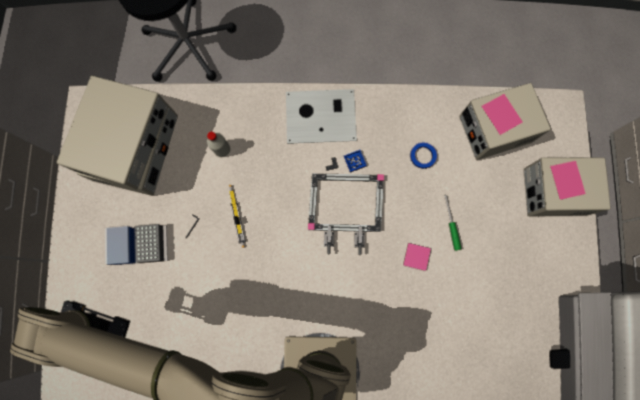

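The top view shows the frame around (346,203), with pink corners at (381,178) and (312,226). The rule is at (237,215) with its moving nose up or down, still to be checked. Next I'll zoom in.

```bash
cat > h.py <<'E'
import numpy as np, cv2
from scipy.spatial.transform import Rotation as R
from bench import *
def K(n):
    c=get_calibration(n); return c,np.array([[c['fx'],0,c['cx']],[0,c['fy'],c['cy']],[0,0,1.]]),np.array([c['k1'],0,0,0,0.])
def ray(n,uv):
    c,k,d=K(n)
    p=cv2.undistortPointsIter(np.array(uv,float).reshape(-1,1,2),k,d,None,None,(3,50,1e-10)).reshape(-1,2)
    v=np.c_[p[:,0],-p[:,1],-np.ones(len(p))]
    return np.array(c['xyz']),R.from_quat(c['attitude']).apply(v)
def plane(n,uv,z):
    o,v=ray(n,uv); t=(z-o[2])/v[:,2]; return (o+v*t[:,None])
def proj(n,P):
    c,k,d=K(n); q=R.from_quat(c['attitude']).inv().apply(np.array(P,float).reshape(-1,3)-c['xyz'])
    q=np.c_[q[:,0],-q[:,1],-q[:,2]]
    return cv2.projectPoints(q,np.zeros(3),np.zeros(3),k,d)[0].reshape(-1,2)
def tri(us,ut):
    o1,v1=ray('scene',[us]);o2,v2=ray('top',[ut]);v1=v1[0]/np.linalg.norm(v1);v2=v2[0]/np.linalg.norm(v2)
    t=np.linalg.lstsq(np.c_[v1,-v2],o2-o1,rcond=None)[0]
    a=o1+v1*t[0];b=o2+v2*t[1];return (a+b)/2,np.linalg.norm(a-b)
def crop(im,x0,x1,y0,y1,s,name):
    cv2.imwrite(name,cv2.resize(im[y0:y1,x0:x1],None,fx=s,fy=s,interpolation=cv2.INTER_CUBIC)[:,:,::-1])
E
python3 - <<'E'
from h import *
t=cv2.imread('pics/top0.png')[:,:,::-1]; s=cv2.imread('pics/scene0.png')[:,:,::-1]
a=cv2.resize(t[165:260,290:400],None,fx=5,fy=5,interpolation=cv2.INTER_CUBIC)
b=cv2.resize(t[175:255,215:260],None,fx=5,fy=5,interpolation=cv2.INTER_CUBIC)
h=475; cv=np.zeros((h,a.shape[1]+b.shape[1],3),np.uint8); cv[:a.shape[0],:a.shape[1]]=a; cv[:b.shape[0],a.shape[1]:]=b
cv2.imwrite('pics/t1.png',cv[:,:,::-1])
a=cv2.resize(s[140:240,225:355],None,fx=4,fy=4,interpolation=cv2.INTER_CUBIC)
b=cv2.resize(s[185:260,410:450],None,fx=5,fy=5,interpolation=cv2.INTER_CUBIC)
cv=np.zeros((400,a.shape[1]+b.shape[1],3),np.uint8); cv[:a.shape[0],:a.shape[1]]=a; cv[:b.shape[0],a.shape[1]:]=b
cv2.imwrite('pics/s1.png',cv[:,:,::-1])
E
```

```text
(no output)
```

View pics/t1.png

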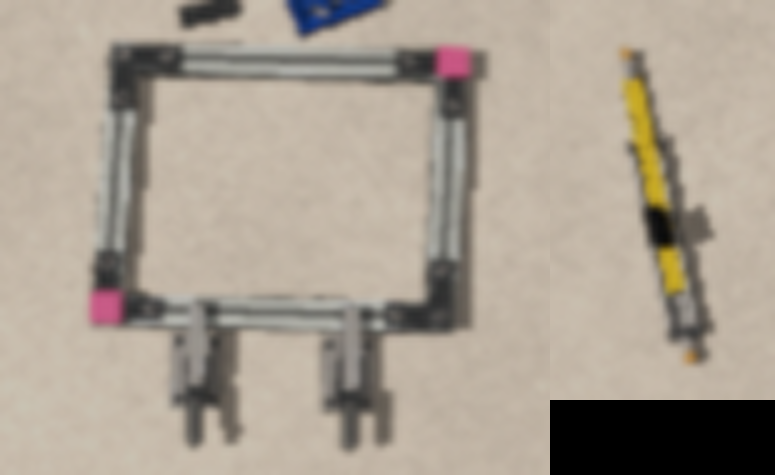

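View pics/s1.png

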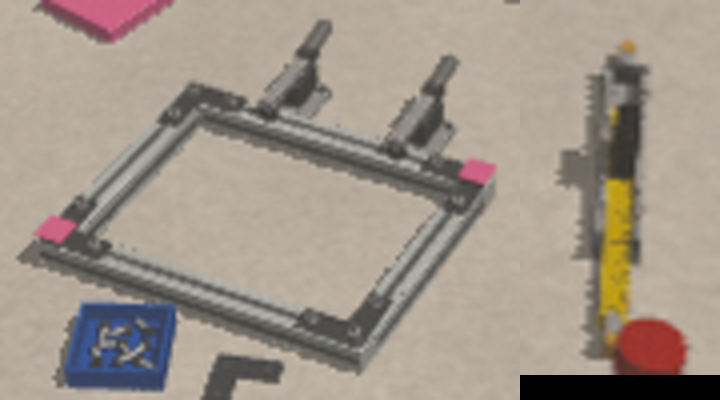

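The far rail in the top view looks shifted towards −y (right). The rule's slide end points +x, up in the picture. Now I'll measure both.

```bash
cat > m.py <<'E'
from h import *
def cents(im,f,box,amin=3):
    x0,x1,y0,y1=box; h=cv2.cvtColor(np.ascontiguousarray(im[y0:y1,x0:x1]),cv2.COLOR_RGB2HSV).astype(int)
    m=f(h[...,0],h[...,1],h[...,2]).astype(np.uint8)
    n,_,st,c=cv2.connectedComponentsWithStats(m,connectivity=8)
    return [(st[i,4],(c[i]+[x0,y0]).round(2)) for i in range(1,n) if st[i,4]>=amin]
pink=lambda h,s,v:(h>155)&(h<176)&(s>90)&(v>100)
orange=lambda h,s,v:(h>8)&(h<21)&(s>130)&(v>90)
yellow=lambda h,s,v:(h>=21)&(h<33)&(s>130)&(v>80)
black=lambda h,s,v:(v<45)
E
python3 - <<'E'
from m import *
t=cv2.imread('pics/top0.png')[:,:,::-1]; s=cv2.imread('pics/scene0.png')[:,:,::-1]
T=(290,400,165,260);S=(225,355,140,240);TR=(215,260,175,255);SR=(410,450,185,260)
pt=cents(t,pink,T,8);ps=cents(s,pink,(225,355,150,240),8);print('pink',pt,ps)
for a in pt:
    print(plane('top',[a[1]],.0285).round(4), [ (tri(b[1],a[1])[0].round(4),round(tri(b[1],a[1])[1],4)) for b in ps])
for nm,f in (('or',orange),('ye',yellow),('bl',black)):
    a=cents(t,f,TR,2);b=cents(s,f,SR,2); print(nm,a,b)
    z={'or':.012,'ye':.012,'bl':.04}[nm]
    for q in a: print('  top',plane('top',[q[1]],z).round(4))
    for q in b: print('  scn',plane('scene',[q[1]],z).round(4))
st=read_state(); print(R.from_quat(st['eef_rot']).as_matrix().round(3), st['time'])
E
```

```text
pink [(np.int32(43), array([380.05, 177.14])), (np.int32(45), array([311., 226.]))] [(np.int32(40), array([343.82, 182.45])), (np.int32(44), array([238.5 , 196.93]))]
[[ 0.6368 -0.1908  0.0285]] [(array([ 0.5786, -0.0548,  0.119 ]), np.float64(0.2587)), (array([ 0.6374, -0.1915,  0.0272]), np.float64(0.0013))]
[[0.4709 0.0356 0.0285]] [(array([0.4709, 0.036 , 0.0275]), np.float64(0.0008)), (array([ 0.5565, -0.0768,  0.025 ]), np.float64(0.2819))]
or [] [(np.int32(2), array([431.5, 194. ])), (np.int32(7), array([428.  , 252.71]))]
  scn [[0.4013 0.2609 0.012 ]]
  scn [[0.6056 0.3124 0.012 ]]
ye [(np.int32(99), array([233.67, 203.11])), (np.int32(34), array([238.82, 228.32]))] [(np.int32(3), array([428.67, 207.67])), (np.int32(149), array([428.81, 233.98]))]
  top [[0.5461 0.2965 0.012 ]]
  top [[0.4616 0.2754 0.012 ]]
  scn [[0.4556 0.2694 0.012 ]]
  scn [[0.546  0.2967 0.012 ]]
bl [(np.int32(24), array([236.58, 220.21]))] []
  top [[0.485  0.2786 0.04  ]]
[[-0.     0.261  0.965]
 [-0.001  0.965 -0.261]
 [-1.    -0.001  0.   ]] 0.1
```

```bash
python3 - <<'E'
from m import *
t=cv2.imread('pics/top0.png'); g=cv2.cvtColor(t,cv2.COLOR_BGR2GRAY).astype(float)
hs=cv2.cvtColor(t,cv2.COLOR_BGR2HSV).astype(float)
# print profiles
for c in (335,345,355): print('col',c,g[170:240,c].astype(int).tolist())
for r in (195,200,205): print('rowL',r,g[r,305:325].astype(int).tolist(),'R',g[r,370:392].astype(int).tolist())
E
```

```text
col 335 [184, 188, 182, 163, 166, 156, 116, 136, 162, 138, 121, 168, 186, 188, 186, 183, 185, 187, 187, 185, 185, 188, 188, 187, 188, 186, 185, 188, 189, 189, 188, 185, 183, 186, 186, 182, 183, 181, 179, 180, 182, 184, 183, 185, 186, 182, 179, 180, 183, 180, 178, 182, 185, 181, 166, 162, 130, 116, 164, 166, 107, 90, 94, 95, 95, 93, 92, 94, 98, 99]
col 345 [185, 188, 190, 189, 181, 163, 116, 123, 162, 154, 126, 169, 187, 188, 188, 188, 187, 187, 188, 186, 183, 184, 185, 187, 188, 185, 186, 187, 188, 186, 186, 186, 186, 184, 182, 181, 182, 185, 186, 186, 184, 183, 182, 182, 183, 185, 184, 183, 182, 181, 183, 184, 182, 170, 142, 160, 146, 114, 148, 166, 140, 151, 179, 187, 187, 187, 188, 188, 190, 190]
col 355 [95, 165, 185, 184, 176, 159, 118, 117, 161, 163, 121, 147, 176, 183, 184, 183, 184, 186, 187, 186, 185, 184, 183, 183, 182, 181, 185, 186, 188, 187, 186, 186, 185, 183, 182, 184, 186, 186, 186, 186, 186, 186, 185, 185, 183, 183, 185, 186, 185, 184, 183, 184, 185, 176, 157, 172, 164, 117, 135, 169, 157, 134, 133, 109, 105, 129, 136, 137, 136, 138]
rowL 195 [182, 184, 185, 187, 180, 171, 166, 141, 120, 147, 150, 112, 96, 104, 137, 177, 186, 186, 185, 185] R [181, 181, 181, 182, 180, 168, 162, 173, 153, 119, 136, 166, 154, 115, 108, 144, 176, 184, 185, 184, 185, 186]
rowL 200 [183, 182, 183, 185, 181, 173, 156, 119, 124, 163, 154, 103, 92, 102, 133, 172, 183, 184, 184, 184] R [185, 185, 182, 181, 175, 160, 151, 165, 148, 116, 138, 157, 138, 110, 111, 147, 181, 188, 187, 185, 185, 185]
rowL 205 [184, 186, 186, 178, 165, 170, 155, 116, 133, 158, 141, 109, 104, 137, 176, 186, 187, 187, 187, 187] R [191, 188, 187, 186, 181, 164, 149, 155, 133, 120, 145, 148, 121, 114, 146, 180, 186, 184, 180, 182, 185, 187]
```

```bash
python3 - <<'E'
from m import *
t=cv2.imread('pics/top0.png'); g=cv2.cvtColor(t,cv2.COLOR_BGR2GRAY).astype(float)
def mins(prof,lo,hi):
    seg=prof[lo:hi]; i=lo+int(np.argmin(seg)); a,b,c=prof[i-1:i+2]
    return i+0.5*(a-c)/(a-2*b+c)
near=[(c,mins(g[:,c],225,230)) for c in list(range(337,357))]
far=[(c,mins(g[:,c],174,179)) for c in range(330,366)]
def line(n,pts,z):
    P=plane(n,pts,z)[:,:2]; vx,vy,x0,y0=cv2.fitLine(P.astype(np.float32),cv2.DIST_HUBER,0,1e-4,1e-4).ravel()
    res=(P-[x0,y0])@np.array([-vy,vx]); return np.array([vx,vy]),np.array([x0,y0]),res.std()
for nm,p in (('near',near),('far',far)):
    d,o,r=line('top',p,.02); d=d*np.sign(d[1]); print(nm,'yaw deg',np.degrees(np.arctan2(-d[0],d[1])).round(2),o.round(4),r.round(4))
left=[(mins(g[r],310,315),r) for r in range(190,214)]
right=[(mins(g[r],377,382),r) for r in range(190,214)]
for nm,p in (('left',left),('right',right)):
    d,o,r=line('top',p,.02); d=d*np.sign(d[0]); print(nm,'dir deg',np.degrees(np.arctan2(d[1],d[0])).round(2),o.round(4),r.round(4))
# scene view too
E
```

```text
near yaw deg -0.49 [ 0.4699 -0.0822] 0.0002
far yaw deg -0.7 [ 0.64   -0.0703] 0.0002
left dir deg -2.89 [0.5492 0.0328] 0.0002
right dir deg -2.07 [ 0.5656 -0.1879] 0.0004
```

Both stickers triangulate at z≈27 mm with about 1 mm ray gap. The frame's yaw is about −0.7° and its origin about (0.5546,−0.0750). The far rail is shifted by about −4 to −6 mm. The rule points at 14° with a reading of about 16 mm, and the grip is at (0.487,0.281). I'll move to it now.

```bash
python3 -m inch '[[[0.9,-0.9,-0.2,0,0,0.08,0],[0.9,-0.9,-0.2,0,0,0.08,0],[0.9,-0.9,-0.2,0,0,0.08,0],[0.9,-0.9,-0.2,0,0,0.08,0]]]' 30; python3 -m inch '[[[0.9,-0.9,-0.2,0,0,0,0],[0.9,-0.9,-0.2,0,0,0,0],[0.9,-0.9,-0.2,0,0,0,0],[0.9,-0.9,-0.2,0,0,0,0]]]'
```

```text
time: 0.5
ee_pos: [0.2762, 0.4904, 0.1975]
eef_rot: [-0.085, 0.702, 0.082, 0.702]
ft_force: [0.3, 0.7, 0.3]
width: 0.0874
time: 0.9
ee_pos: [0.3837, 0.3812, 0.1734]
eef_rot: [-0.082, 0.702, 0.08, 0.703]
ft_force: [-0.4, -0.4, 0.2]
width: 0.0872
```

```bash
python3 -m inch '[[[0.9,-0.88,-0.3,0,0,0,0],[0.9,-0.88,-0.3,0,0,0,0],[0.9,-0.88,-0.3,0,0,0,0],[0.9,-0.88,-0.3,0,0,0,0],[0.9,-0.88,-0.3,0,0,0,0],[0.9,-0.88,-0.3,0,0,0,0]]]'
python3 - <<'E'
from m import *
for n,b in (('top',(190,280,165,265)),('scene',(380,480,170,270))):
    im=camera(n); cv2.imwrite(f'pics/{n}2.png',im[:,:,::-1]); crop(im,*b,5,f'pics/{n}2c.png')
s=read_state(); M=R.from_quat(s['eef_rot']).as_matrix(); print(s['time'],s['ee_pos'].round(4),M[:,1].round(3),np.degrees(np.arctan2(M[1,1],M[0,1])), s['ft_force'].round(2))
E
```

```text
time: 1.5
ee_pos: [0.486, 0.2833, 0.1386]
eef_rot: [-0.085, 0.702, 0.085, 0.702]
ft_force: [-0.2, 0.3, 0.8]
width: 0.0868
1.6 [0.4858 0.2837 0.1389] [-0.239  0.971  0.001] 103.8479673376585 [-0.75 -0.73  0.36]
```

View pics/scene2c.png

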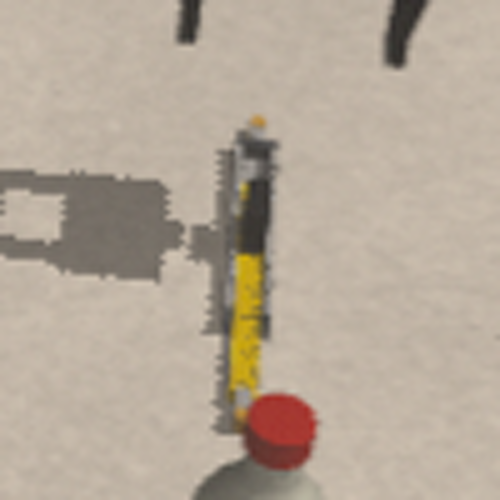

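View pics/top2c.png

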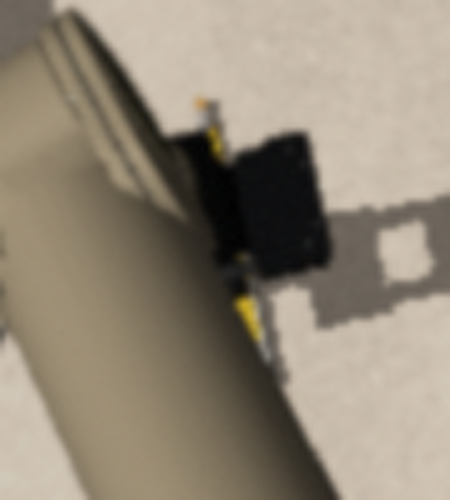

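```bash
python3 - <<'E'
from m import *
print(plane('scene',[[431.3,212.7]],.026).round(4), tri([431.3,212.7],[236.58,220.21]))
for g in ([.487,.281],[.485,.279]): print(proj('scene',[[*g,.012],[*g,.04]]).round(1),proj('top',[[*g,.026]]).round(1))
E
```

```text
[[0.4857 0.2834 0.026 ]] (array([0.48646427, 0.28239554, 0.02626269]), np.float64(0.0022503428992161068))
[[429.5 216.7]
 [430.9 208.7]] [[236.7 220.2]]
[[429.  216. ]
 [430.4 208. ]] [[237.3 220.8]]
```

The scene crop shows the grip centred between the open fingers: (0.4865,0.282) against a TCP of (0.486,0.2835). I'll descend and close.

```bash
python3 -m inch '[[[0,-0.012,-0.3,0,0,0,0],[0,-0.012,-0.6,0,0,0,0],[0,-0.012,-0.8,0,0,0,0],[0,-0.012,-0.9,0,0,0,0],[0,-0.012,-1,0,0,0,0],[0,-0.012,-1,0,0,0,0]]]'; python3 -m inch '[[[0,0,-0.02,0,0,0,0],[0,0,-0.02,0,0,0,1],[0,0,-0.02,0,0,0,1],[0,0,-0.02,0,0,0,1],[0,0,-0.02,0,0,0,1],[0,0,-0.02,0,0,0,1],[0,0,-0.02,0,0,0,1],[0,0,-0.02,0,0,0,1]]]' 30
```

```text
time: 2.2
ee_pos: [0.4863, 0.2807, 0.0179]
eef_rot: [-0.085, 0.702, 0.084, 0.702]
ft_force: [0.4, -0.5, 0.4]
width: 0.0866
time: 3.0
ee_pos: [0.4869, 0.2803, 0.0162]
eef_rot: [-0.084, 0.702, 0.084, 0.702]
ft_force: [-0.2, 0.1, 0.3]
width: 0.0394
```

```bash
python3 -m inch '[[[0,0,0,0,0,0,1],[0,0,0,0,0,0,1],[0,0,0,0,0,0,1],[0,0,0,0,0,0,1],[0,0,0,0,0,0,1],[0,0,0,0,0,0,1]]]' 30
```

```text
time: 3.6
ee_pos: [0.4869, 0.2806, 0.0162]
eef_rot: [-0.084, 0.702, 0.084, 0.702]
ft_force: [0.1, 1.3, -0.6]
width: 0.0116
```

```bash
python3 -m inch '[[[0,0,0.05,0,0,0,1],[0,0,0.15,0,0,0,1],[0,0,0.3,0,0,0,1],[0,0,0.45,0,0,0,1],[0,0,0.55,0,0,0,1],[0,0,0.6,0,0,0,1]]]'; python3 - <<'E'
from m import *
for n,b in (('top',(190,280,165,265)),('scene',(380,480,150,250))):
    im=camera(n); cv2.imwrite(f'pics/{n}3.png',im[:,:,::-1]); crop(im,*b,5,f'pics/{n}3c.png')
E
```

```text
time: 4.2
ee_pos: [0.4875, 0.2805, 0.0898]
eef_rot: [-0.084, 0.702, 0.085, 0.703]
ft_force: [0.5, 0.6, -3.5]
width: 0.0116
```

View pics/scene3c.png

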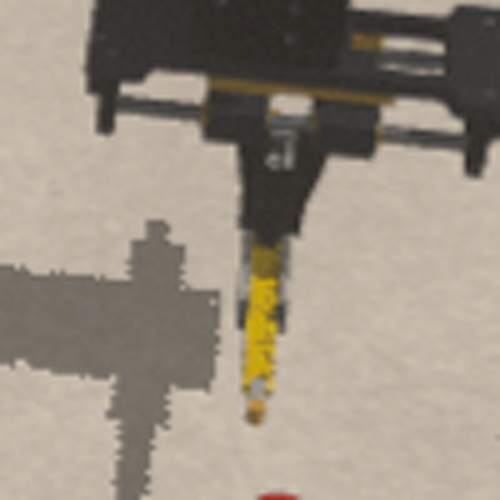

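The rule is lifted and level, with the brass moving nose at about px (430.8,232.6) and −3.5 N on the wrist. I'll carry it over the frame while turning it.

```bash
python3 -c "
from m import *
p=plane('scene',[[430.7,232.3]],.0735+.010)[0]; print(p, np.linalg.norm(p[:2]-[.4875,.2805]), np.degrees(np.arctan2(p[1]-.2805,p[0]-.4875)))
" ; python3 -m inch '[[[0.04,-0.1,0,0,0,-0.02,1],[0.08,-0.3,0,0,0,-0.04,1],[0.12,-0.55,0,0,0,-0.06,1],[0.16,-0.8,0,0,0,-0.08,1],[0.2,-1,0,0,0,-0.1,1]]]'; python3 -m inch '[[[0.02,-0.25,0,0,0,-0.02,1],[0.05,-0.5,0,0,0,-0.04,1],[0.1,-0.75,0,0,0,-0.06,1],[0.15,-0.95,0,0,0,-0.08,1],[0.2,-1,0,0,0,-0.09,1]]]'; python3 -m inch '[[[0.01,-0.2,0,0,0,0,1],[0.02,-0.4,0,0,0,0,1],[0.03,-0.6,0,0,0,0,1],[0.04,-0.75,0,0,0,0,1],[0.04,-0.82,0,0,0,0,1],[0.04,-0.82,0,0,0,0,1],[0.04,-0.82,0,0,0,0,1]]]'
python3 - <<'E'
from m import *
for n,b in (('top',(290,400,165,265)),('scene',(225,355,130,240))):
    im=camera(n); cv2.imwrite(f'pics/{n}4.png',im[:,:,::-1]); crop(im,*b,5,f'pics/{n}4c.png')
s=read_state(); M=R.from_quat(s['eef_rot']).as_matrix(); print(s['time'],s['ee_pos'].round(4),M[:,0].round(3),np.degrees(np.arctan2(M[1,1],M[0,1]))-90, s['ft_force'].round(2))
E
```

```text
[0.60862388 0.31071398 0.0835    ] 0.1248354081829161 14.006415239539127
time: 4.8
ee_pos: [0.5105, 0.1582, 0.0873]
eef_rot: [0.139, 0.694, -0.139, 0.693]
ft_force: [0.3, 0.0, -3.7]
width: 0.0119
time: 5.3
ee_pos: [0.5345, 0.0366, 0.0875]
eef_rot: [0.327, 0.627, -0.328, 0.626]
ft_force: [-0.4, 0.7, -3.3]
width: 0.0118
time: 6.0
ee_pos: [0.5396, -0.0569, 0.0878]
eef_rot: [0.325, 0.628, -0.325, 0.628]
ft_force: [-1.0, 0.4, -2.7]
width: 0.0117
6.1 [ 0.5398 -0.0566  0.088 ] [-0.     0.001 -1.   ] -54.613643484328016 [ 0.19  0.23 -2.57]
```

View pics/scene4c.png

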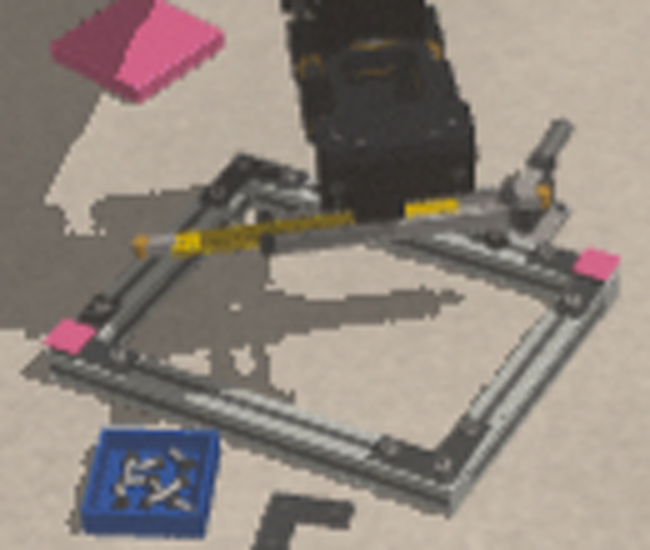

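View pics/top4c.png

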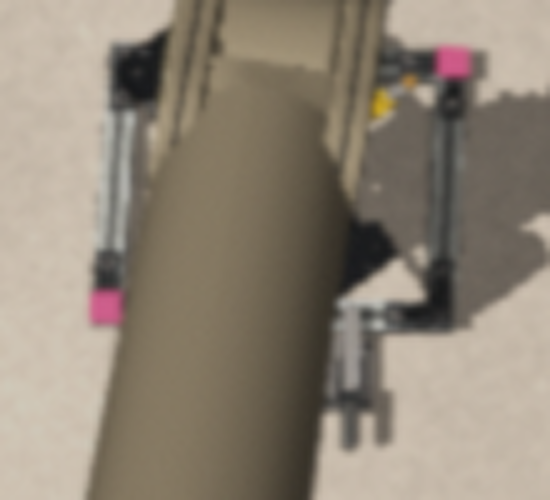

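```bash
python3 -c "
from m import *
p=plane('scene',[[333.5,168.8],[252.8,178.8]],.072+.009); print(p.round(4)); d=p[1]-p[0]; print(np.linalg.norm(d), np.degrees(np.arctan2(d[1],d[0])))
g=np.array([.5398,-.0566]); u=np.array([np.cos(np.radians(-54.6)),np.sin(np.radians(-54.6))]); print((p[:,:2]-g)@u,(p[:,:2]-g)@[-u[1],u[0]])
o=np.array([.5546,-.0750]); th=np.radians(-.7); Rm=np.array([[np.cos(th),-np.sin(th)],[np.sin(th),np.cos(th)]])
print(((p[:,:2]-o)@Rm).round(4))
"
```

```text
[[ 0.4889  0.0142  0.081 ]
 [ 0.6111 -0.1577  0.081 ]]
0.2108929804529633 -54.590909114754226
[-0.08719672  0.12369626] [-0.00048822 -0.00045476]
[[-0.0668  0.0884]
 [ 0.0575 -0.082 ]]
```

The noses triangulate at frame coordinates (−66.8,88.4) and (57.5,−82.0) mm, so the fixed nose is 14 mm from the pink_near corner. The reading is about 15.9 mm and everything is clear of the rails. I'll lower to just clear of the bench.

```bash
python3 -m inch '[[[0,0,-0.15,0,0,0,1],[0,0,-0.3,0,0,0,1],[0,0,-0.43,0,0,0,1],[0,0,-0.52,0,0,0,1],[0,0,-0.56,0,0,0,1],[0,0,-0.58,0,0,0,1],[0,0,-0.58,0,0,0,1]]]'; python3 -m inch '[[[-0.01,0.014,0,0,0,0,1],[-0.02,0.027,0,0,0,0,1],[-0.03,0.041,0,0,0,0,1],[-0.04,0.054,0,0,0,0,1],[-0.048,0.068,0,0,0,0,1],[-0.054,0.075,0,0,0,0,1],[-0.059,0.082,0,0,0,0,1],[-0.059,0.082,0,0,0,0,1]]]'
python3 - <<'E'
from m import *
for n,b in (('scene',(225,355,130,240)),):
    im=camera(n); cv2.imwrite(f'pics/{n}5.png',im[:,:,::-1]); crop(im,*b,5,f'pics/{n}5c.png')
s=read_state(); M=R.from_quat(s['eef_rot']).as_matrix(); print(s['time'],s['ee_pos'].round(4),np.degrees(np.arctan2(M[1,1],M[0,1]))-90, s['ft_force'].round(2))
E
```

```text
time: 6.8
ee_pos: [0.54, -0.0579, 0.0188]
eef_rot: [0.325, 0.628, -0.325, 0.628]
ft_force: [-0.4, 0.2, -3.2]
width: 0.0118
time: 7.6
ee_pos: [0.5328, -0.0481, 0.0187]
eef_rot: [0.325, 0.628, -0.325, 0.628]
ft_force: [0.6, 0.2, -2.8]
width: 0.012
7.65 [ 0.5328 -0.0481  0.0186] -54.71111135647238 [ 0.72  0.06 -2.29]
```

View pics/scene5c.png

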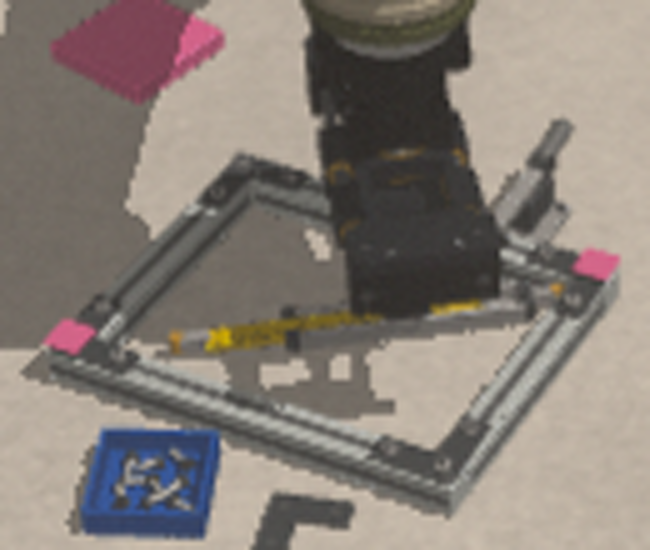

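The rule is inside the frame. The fixed brass nose is at crop (557,288), close to the pink_near corner, and the moving nose is at (175,340). Checking the positions in numbers.

```bash
cat > fr.py <<'E'
from m import *
o=np.array([.5546,-.0750]); th=np.radians(-.7); Rm=np.array([[np.cos(th),-np.sin(th)],[np.sin(th),np.cos(th)]])
def tofr(p): return (np.array(p)[...,:2]-o)@Rm
E
python3 -c "
from fr import *
im=cv2.imread('pics/scene5.png')[:,:,::-1]
print(cents(im,orange,(225,355,130,240),2))
p=plane('scene',[[336.3,187.4],[260,197.9]],.0115); d=p[1]-p[0]; print(tofr(p).round(4),np.linalg.norm(d), np.degrees(np.arctan2(d[1],d[0])))
print(tofr([.5328,-.0481]))
"
```

```text
[(np.int32(3), array([335.67, 187.33])), (np.int32(5), array([259.6, 197.8]))]
[[-0.0749  0.0927]
 [ 0.0496 -0.0734]] 0.20762608709194008 -53.85088184895113
[-0.02212701  0.02663166]
```

```bash
python3 -m inch '[[[0,0.005,0,0,0,0,1],[0,0.01,0,0,0,0,1],[0,0.01,0,0,0,0,1]]]';python3 -m inch '[[[0,0.005,0,0,0,0,1],[0,0.01,0,0,0,0,1],[0,0.01,0,0,0,0,1]]]'; python3 - <<'E'
from m import *
import time
print([read_state()['ft_force'].round(2).tolist() for _ in range(3)], read_state()['torque'])
E
```

```text
time: 7.95
ee_pos: [0.5327, -0.047, 0.0185]
eef_rot: [0.325, 0.628, -0.325, 0.628]
ft_force: [1.0, 0.2, -3.1]
width: 0.0118
time: 8.25
ee_pos: [0.5326, -0.0457, 0.0185]
eef_rot: [0.325, 0.628, -0.325, 0.628]
ft_force: [0.5, -0.2, -3.4]
width: 0.0112
[[0.5, -0.23, -3.43], [0.5, -0.23, -3.43], [0.5, -0.23, -3.43]] [-0.06347297 -0.08277562 -0.00573953]
```

```bash
python3 -m inch '[[[0,0.005,0,0,0,0,1],[0,0.01,0,0,0,0,1],[0,0.01,0,0,0,0,1]]]'; python3 - <<'E'
from fr import *
im=camera('scene'); cv2.imwrite('pics/scene6.png',im[:,:,::-1]); crop(im,250,355,160,220,7,'pics/scene6c.png')
print(cents(im,orange,(225,355,130,240),2))
s=read_state(); print(s['ft_force'].round(2),s['torque'].round(3),s['ee_pos'],tofr(s['ee_pos']))
E
```

```text
time: 8.55
ee_pos: [0.5324, -0.0447, 0.0185]
eef_rot: [0.325, 0.628, -0.325, 0.628]
ft_force: [-0.3, -1.6, -2.9]
width: 0.0118
[(np.int32(3), array([292., 165.])), (np.int32(6), array([260.67, 198.17]))]
[-1.14 -1.13 -2.77] [-0.236  0.197  0.074] [ 0.53238799 -0.04463377  0.0184727 ] [-0.02258134  0.0300926 ]
```

View pics/scene6c.png

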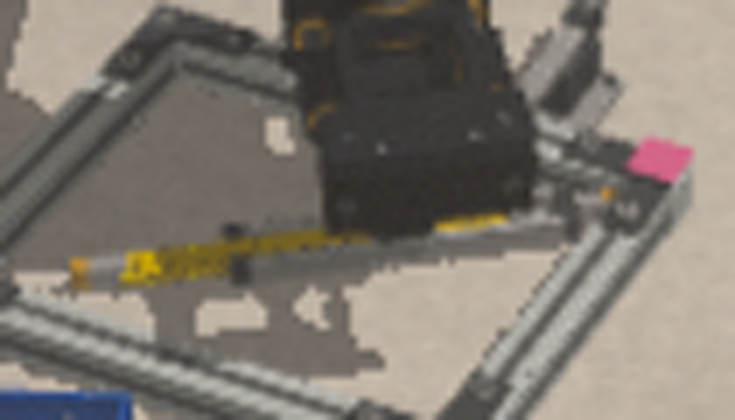

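```bash
python3 -m inch '[[[0,0,-0.01,0,0,0,1],[0,0,-0.02,0,0,0,1],[0,0,-0.022,0,0,0,1],[0,0,-0.022,0,0,0,1]]]'; python3 -m inch '[[[0.01,-0.014,0,0,0,0,1],[0.03,-0.042,0,0,0,0,1],[0.055,-0.077,0,0,0,0,1],[0.08,-0.113,0,0,0,0,1],[0.105,-0.148,0,0,0,0,1],[0.125,-0.176,0,0,0,0,1],[0.14,-0.197,0,0,0,0,1],[0.145,-0.204,0,0,0,0,1],[0.145,-0.204,0,0,0,0,1]]]'; python3 - <<'E'
from fr import *
im=camera('scene'); cv2.imwrite('pics/scene7.png',im[:,:,::-1]); crop(im,225,355,150,220,6,'pics/scene7c.png')
s=read_state(); print(s['time'],s['ft_force'].round(2),s['torque'].round(3),s['ee_pos'],tofr(s['ee_pos']))
E
```

```text
time: 9.0
ee_pos: [0.5328, -0.0446, 0.0161]
eef_rot: [0.325, 0.628, -0.325, 0.628]
ft_force: [-2.0, -0.4, 1.1]
width: 0.0117
time: 9.9
ee_pos: [0.5506, -0.0696, 0.0161]
eef_rot: [0.325, 0.628, -0.325, 0.628]
ft_force: [-1.1, -0.9, 3.3]
width: 0.0114
9.95 [-0.42 -0.53  4.57] [-0.486  0.326  0.108] [ 0.55050834 -0.06952304  0.01608681] [-0.00415827  0.00542657]
```

View pics/scene7c.png

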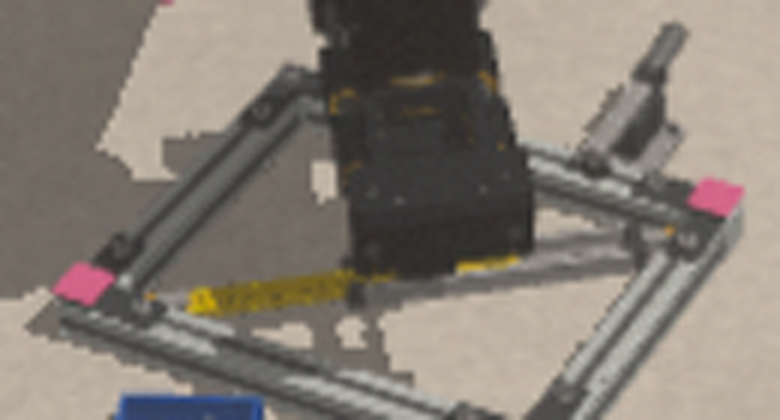

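The slide went out about 30 mm and the fixed nose stayed home. The moving nose is nearing the pink_far corner at crop (150,298). I'll push on slowly, watching the force.

```bash
python3 -m inch '[[[0.005,-0.007,0,0,0,0,1],[0.01,-0.014,0,0,0,0,1],[0.015,-0.021,0,0,0,0,1],[0.015,-0.021,0,0,0,0,1]]]'; python3 -m inch '[[[0.005,-0.007,0,0,0,0,1],[0.01,-0.014,0,0,0,0,1],[0.01,-0.014,0,0,0,0,1]]]'
```

```text
time: 10.35
ee_pos: [0.5521, -0.0717, 0.0161]
eef_rot: [0.325, 0.628, -0.325, 0.628]
ft_force: [-1.0, -1.6, 5.2]
width: 0.0114
time: 10.65
ee_pos: [0.5529, -0.0729, 0.0161]
eef_rot: [0.325, 0.628, -0.325, 0.628]
ft_force: [-4.1, 0.4, 8.9]
width: 0.0119
```

```bash
python3 -m inch '[[[0,0,0.003,0,0,0,1],[0,0,0.003,0,0,0,1]]]'; python3 - <<'E'
from fr import *
im=camera('scene'); cv2.imwrite('pics/scene8.png',im[:,:,::-1]); crop(im,225,355,150,220,6,'pics/scene8c.png')
s=read_state(); print(s['time'],s['ft_force'].round(2),s['torque'].round(3),s['ee_pos'],tofr(s['ee_pos']))
print(proj('scene',[[.4842,.0214,.012],[.4842,.0214,0.006]]))
E
```

```text
time: 10.85
ee_pos: [0.5528, -0.0729, 0.0161]
eef_rot: [0.325, 0.628, -0.325, 0.628]
ft_force: [-3.0, 1.8, 3.8]
width: 0.0119
10.9 [-2.62  1.63  3.52] [0.113 0.627 0.037] [ 0.55280178 -0.0728393   0.01608226] [-0.00182448  0.00213857]
[[336.71874432 188.27354535]
 [336.71662126 189.93142924]]
```

View pics/scene8c.png

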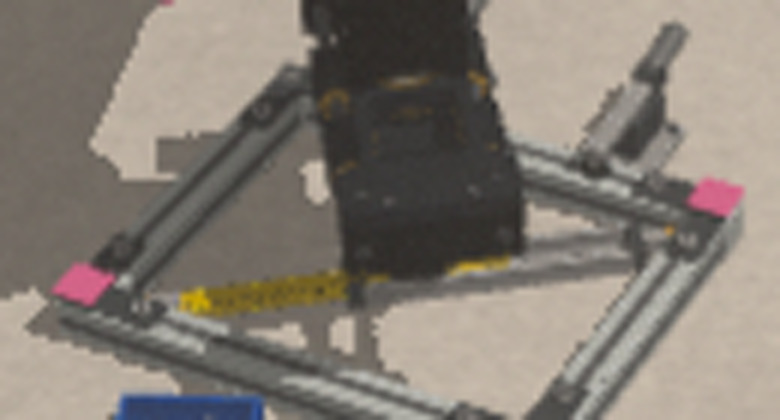

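```bash
python3 -m inch '[[[0.002,-0.006,0.002,0,0,0,1],[0.002,-0.006,0.002,0,0,0,1],[0.002,-0.006,0.002,0,0,0,1]]]';  python3 -c "
from fr import *
s=read_state(); print(s['time'],s['ft_force'].round(2),s['ee_pos'],tofr(s['ee_pos']))"
```

```text
time: 11.2
ee_pos: [0.553, -0.0737, 0.0162]
eef_rot: [0.325, 0.628, -0.325, 0.628]
ft_force: [-0.9, 2.0, -2.4]
width: 0.0114
11.2 [-0.94  2.04 -2.4 ] [ 0.55300267 -0.07366785  0.01616432] [-0.00161348  0.00131253]
```

```bash
python3 -m inch '[[[0.003,-0.006,-0.001,0,0,0,1],[0.004,-0.007,-0.001,0,0,0,1],[0.004,-0.007,-0.001,0,0,0,1]]]';  python3 -c "
from fr import *
s=read_state(); print(s['time'],s['ft_force'].round(2),s['torque'].round(3),s['ee_pos'],tofr(s['ee_pos']))"
```

```text
time: 11.5
ee_pos: [0.5535, -0.0747, 0.0162]
eef_rot: [0.325, 0.628, -0.325, 0.628]
ft_force: [-2.5, 3.0, -2.5]
width: 0.0118
11.5 [-2.48  2.96 -2.49] [ 0.557  0.649 -0.181] [ 0.55345821 -0.07468516  0.01617694] [-0.00114556  0.00030086]
```

```bash
python3 -m inch '[[[0.003,-0.005,-0.003,0,0,0,1],[0.004,-0.006,-0.003,0,0,0,1],[0.004,-0.006,-0.003,0,0,0,1],[0.004,-0.006,-0.003,0,0,0,1],[0.004,-0.006,-0.003,0,0,0,1]]]';  python3 -c "
from fr import *
im=camera('scene'); cv2.imwrite('pics/scene9.png',im[:,:,::-1]); crop(im,225,355,150,220,6,'pics/scene9c.png')
s=read_state(); print(s['time'],s['ft_force'].round(2),s['torque'].round(3),s['ee_pos'],tofr(s['ee_pos']))
M=R.from_quat(s['eef_rot']).as_matrix();print(M.round(4))
p=cents(im,pink,(225,355,150,240),8);print(p)"
```

```text
time: 12.0
ee_pos: [0.5539, -0.0754, 0.0161]
eef_rot: [0.325, 0.628, -0.325, 0.628]
ft_force: [-5.3, 3.8, 3.3]
width: 0.0118
12.05 [-5.19  4.08  3.57] [ 0.738  1.154 -0.275] [ 0.55389979 -0.07532473  0.01613254] [-0.00069619 -0.00033326]
[[-8.000e-04  8.164e-01  5.775e-01]
 [ 6.000e-04  5.775e-01 -8.164e-01]
 [-1.000e+00 -3.000e-04 -1.000e-03]]
[(np.int32(40), array([343.82, 182.45])), (np.int32(49), array([238.59, 196.96]))]
```

View pics/scene9c.png

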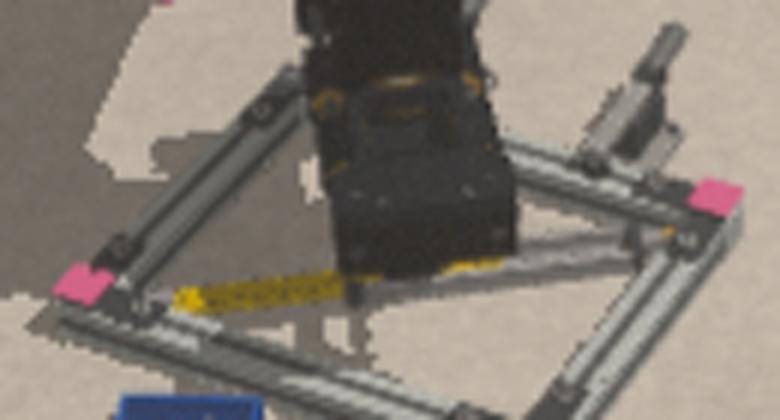

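Both walls of the pink_far corner now react, about 6 N along the rule. For an absolute reading I'll slide back to the slide's zero stop with the fixed nose seated. Then I'll go out again with the channel resting on the bench.

```bash
python3 -m inch '[[[-0.01,0.014,0.018,0,0,0,1],[-0.03,0.042,0.018,0,0,0,1],[-0.06,0.085,0.018,0,0,0,1],[-0.09,0.127,0.018,0,0,0,1],[-0.12,0.169,0.018,0,0,0,1],[-0.145,0.205,0.018,0,0,0,1],[-0.16,0.226,0.018,0,0,0,1],[-0.174,0.245,0.018,0,0,0,1],[-0.174,0.245,0.018,0,0,0,1]]]'; python3 -m inch '[[[-0.01,0.014,0,0,0,0,1],[-0.02,0.028,0,0,0,0,1],[-0.03,0.042,0,0,0,0,1],[-0.03,0.042,0,0,0,0,1]]]';  python3 -c "
from fr import *
s=read_state(); print(s['time'],s['ft_force'].round(2),s['torque'].round(3),s['ee_pos'],tofr(s['ee_pos']))"
```

```text
time: 12.95
ee_pos: [0.5332, -0.0458, 0.0182]
eef_rot: [0.325, 0.628, -0.325, 0.628]
ft_force: [-0.1, -0.5, -3.2]
width: 0.0116
time: 13.35
ee_pos: [0.5297, -0.0408, 0.0182]
eef_rot: [0.325, 0.628, -0.325, 0.628]
ft_force: [-0.8, -0.9, -3.6]
width: 0.0117
13.35 [-0.8  -0.85 -3.58] [-0.066  0.032 -0.055] [ 0.52969968 -0.04077187  0.01822496] [-0.02531662  0.03392137]
```

```bash
python3 -m inch '[[[-0.005,0.007,0,0,0,0,1],[-0.01,0.014,0,0,0,0,1],[-0.01,0.014,0,0,0,0,1]]]';python3 -m inch '[[[-0.005,0.007,0,0,0,0,1],[-0.005,0.007,0,0,0,0,1]]]';python3 -m inch '[[[-0.005,0.007,0,0,0,0,1],[-0.005,0.007,0,0,0,0,1]]]'
```

```text
time: 13.65
ee_pos: [0.5286, -0.0393, 0.0182]
eef_rot: [0.325, 0.628, -0.325, 0.628]
ft_force: [1.5, -1.3, -3.4]
width: 0.0117
time: 13.85
ee_pos: [0.5279, -0.0385, 0.0182]
eef_rot: [0.325, 0.628, -0.325, 0.628]
ft_force: [0.4, -1.1, -3.5]
width: 0.0115
time: 14.05
ee_pos: [0.5273, -0.0376, 0.0182]
eef_rot: [0.325, 0.628, -0.325, 0.628]
ft_force: [-0.5, -0.4, -2.3]
width: 0.0118
```

```bash
python3 -m inch '[[[-0.005,0.007,0,0,0,0,1],[-0.005,0.007,0,0,0,0,1]]]';python3 -m inch '[[[-0.005,0.007,0,0,0,0,1],[-0.005,0.007,0,0,0,0,1]]]'
```

```text
time: 14.25
ee_pos: [0.5267, -0.0368, 0.0182]
eef_rot: [0.325, 0.628, -0.325, 0.628]
ft_force: [0.9, -0.2, -2.8]
width: 0.012
time: 14.45
ee_pos: [0.5261, -0.0361, 0.0182]
eef_rot: [0.325, 0.628, -0.325, 0.628]
ft_force: [0.4, -1.1, -1.7]
width: 0.012
```

```bash
python3 -m inch '[[[-0.005,0.007,0,0,0,0,1],[-0.005,0.007,0,0,0,0,1]]]';python3 -m inch '[[[-0.005,0.007,0,0,0,0,1],[-0.005,0.007,0,0,0,0,1]]]';python3 -m inch '[[[-0.005,0.007,0,0,0,0,1],[-0.005,0.007,0,0,0,0,1]]]'
```

```text
time: 14.65
ee_pos: [0.526, -0.0358, 0.0184]
eef_rot: [0.325, 0.628, -0.325, 0.628]
ft_force: [1.0, -3.3, -4.1]
width: 0.0117
time: 14.85
ee_pos: [0.5259, -0.0357, 0.0186]
eef_rot: [0.325, 0.627, -0.325, 0.629]
ft_force: [4.7, -6.7, -3.1]
width: 0.0116
time: 15.05
ee_pos: [0.5258, -0.0356, 0.0188]
eef_rot: [0.325, 0.626, -0.326, 0.629]
ft_force: [5.1, -10.5, -3.9]
width: 0.0116
```

The zero stop was found at TCP (0.5260,−0.0358): the force rose sharply there with the fixed nose seated. Now I'll set it down and go out.

```bash
python3 -m inch '[[[0.01,-0.014,0,0,0,0,1],[0.01,-0.014,-0.02,0,0,0,1],[0.01,-0.014,-0.02,0,0,0,1]]]'; python3 -m inch '[[[0.015,-0.021,0,0,0,0,1],[0.04,-0.056,0,0,0,0,1],[0.065,-0.092,0,0,0,0,1],[0.09,-0.127,0,0,0,0,1],[0.115,-0.162,0,0,0,0,1],[0.14,-0.197,0,0,0,0,1],[0.165,-0.233,0,0,0,0,1],[0.18,-0.254,0,0,0,0,1],[0.195,-0.275,0,0,0,0,1],[0.195,-0.275,0,0,0,0,1]]]'
```

```text
time: 15.35
ee_pos: [0.5261, -0.0357, 0.0161]
eef_rot: [0.325, 0.628, -0.325, 0.628]
ft_force: [2.1, -5.3, 0.6]
width: 0.0118
time: 16.35
ee_pos: [0.5492, -0.068, 0.0161]
eef_rot: [0.325, 0.628, -0.325, 0.628]
ft_force: [-1.6, -2.8, 5.8]
width: 0.0115
```

```bash
python3 -m inch '[[[0.008,-0.011,0,0,0,0,1],[0.016,-0.023,0,0,0,0,1],[0.024,-0.034,0,0,0,0,1],[0.024,-0.034,0,0,0,0,1]]]'; python3 -m inch '[[[0.005,-0.007,0,0,0,0,1],[0.01,-0.014,0,0,0,0,1],[0.01,-0.014,0,0,0,0,1]]]'
```

```text
time: 16.75
ee_pos: [0.552, -0.0719, 0.0161]
eef_rot: [0.325, 0.628, -0.325, 0.628]
ft_force: [-1.4, -1.2, 6.2]
width: 0.0115
time: 17.05
ee_pos: [0.5528, -0.073, 0.016]
eef_rot: [0.325, 0.629, -0.324, 0.628]
ft_force: [-3.1, -0.8, 8.0]
width: 0.0115
```

```bash
python3 -m inch '[[[0.002,-0.007,0.001,0,0,0,1],[0.003,-0.012,0.001,0,0,0,1],[0.003,-0.012,0.001,0,0,0,1]]]'; python3 -m inch '[[[0.002,-0.005,0,0,0,0,1],[0.003,-0.007,0,0,0,0,1],[0.003,-0.007,0,0,0,0,1]]]'
```

```text
time: 17.35
ee_pos: [0.553, -0.0733, 0.016]
eef_rot: [0.325, 0.629, -0.324, 0.627]
ft_force: [-4.2, 3.6, 8.5]
width: 0.012
time: 17.65
ee_pos: [0.5532, -0.0735, 0.0161]
eef_rot: [0.325, 0.629, -0.324, 0.627]
ft_force: [-5.4, 5.8, 9.7]
width: 0.0118
```

```bash
python3 -m inch '[[[-0.002,0.003,0,0,0,0,1],[-0.002,0.003,0,0,0,0,1],[-0.002,0.003,0,0,0,0,1],[-0.002,0.003,0,0,0,0,1],[-0.002,0.003,0,0,0,0,1]]]';  python3 -c "
from fr import *
im=camera('scene'); cv2.imwrite('pics/scene10.png',im[:,:,::-1]); crop(im,225,355,150,220,6,'pics/scene10c.png')
it=camera('top'); cv2.imwrite('pics/top10.png',it[:,:,::-1])
s=read_state(); print(s['time'],s['ft_force'].round(2),s['torque'].round(3),s['ee_pos'],tofr(s['ee_pos']))
p=cents(im,pink,(225,355,150,240),8);print(p); print(cents(it,pink,(290,400,165,260),8),cents(im,orange,(225,355,150,240),1))"
```

```text
time: 18.15
ee_pos: [0.5531, -0.0735, 0.0161]
eef_rot: [0.325, 0.629, -0.324, 0.627]
ft_force: [-4.4, 3.8, 9.6]
width: 0.0119
18.25 [-4.4   4.51  7.92] [ 0.882  0.993 -0.05 ] [ 0.55305766 -0.07347766  0.01605104] [-0.00156083  0.00150339]
[(np.int32(40), array([343.82, 182.45])), (np.int32(49), array([238.53, 196.94]))]
[(np.int32(45), array([380., 177.])), (np.int32(45), array([311., 226.]))] [(np.int32(2), array([304.5, 163.5])), (np.int32(1), array([336., 188.]))]
```

View pics/scene10c.png

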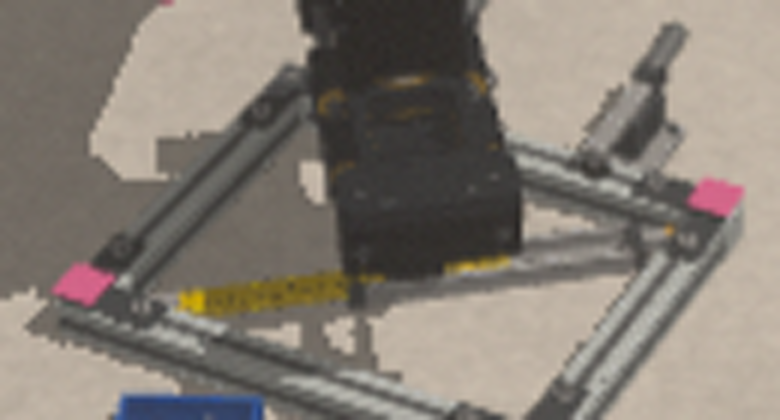

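The pink stickers haven't moved. Fz is high at about 8 N, and this stop is 2 mm short of the first one, so the slide may be binding from the down-press. I'll ease the press and push further.

```bash
python3 -m inch '[[[0,0,0.002,0,0,0,1],[0,0,0.004,0,0,0,1],[0,0,0.004,0,0,0,1]]]'; python3 -m inch '[[[0.002,-0.003,0,0,0,0,1],[0.003,-0.004,0,0,0,0,1],[0.003,-0.004,0,0,0,0,1]]]'
```

```text
time: 18.55
ee_pos: [0.5531, -0.0743, 0.0161]
eef_rot: [0.325, 0.629, -0.324, 0.628]
ft_force: [-2.2, 4.1, 1.6]
width: 0.0117
time: 18.85
ee_pos: [0.5536, -0.0757, 0.0161]
eef_rot: [0.325, 0.628, -0.325, 0.628]
ft_force: [-2.7, 4.4, 1.2]
width: 0.0115
```

```bash
python3 -m inch '[[[0,0,0,0,0,0,1],[0,0,0,0,0,0,1],[0,0,0,0,0,0,1]]]'; python3 -c "
from fr import *
im=camera('scene'); cv2.imwrite('pics/scene11.png',im[:,:,::-1]); 
out=[]
for k in (7,8,9,10,11):
    a=cv2.imread(f'pics/scene{k}.png'); out.append(cv2.resize(a[178:202,312:352],None,fx=8,fy=8,interpolation=cv2.INTER_CUBIC))
    h=a[180:196,328:344].astype(float); w=np.clip(h[...,2]-h[...,0]-45,0,None); yy,xx=np.mgrid[180:196,328:344]
    w[:, :]*=(np.hypot(xx-336.4,yy-188.2)<3.2); print(k,(w*xx).sum()/w.sum(),(w*yy).sum()/w.sum(),w.sum())
cv2.imwrite('pics/cmp.png',np.vstack([np.hstack(out[1:3]),np.hstack(out[3:5])]))
s=read_state(); print(s['time'],s['ft_force'].round(2),s['torque'].round(3),s['ee_pos'],tofr(s['ee_pos']))
for p in ([-71,96],[-69.8,94.4],[-71,94]): print(proj('scene',[[*(o+Rm@(np.array(p)/1000)),.012]]))
"
```

```text
time: 19.15
ee_pos: [0.5536, -0.0757, 0.0161]
eef_rot: [0.325, 0.628, -0.325, 0.628]
ft_force: [-2.9, 4.2, 1.3]
width: 0.0119
7 336.0 188.0 49.0
8 336.0 188.0 49.0
9 336.0 188.0 49.0
10 336.0 187.9591836734694 49.0
11 336.0 187.9795918367347 49.0
19.2 [-3.1   4.61  1.38] [ 0.888  0.556 -0.125] [ 0.55351515 -0.07572716  0.01610227] [-0.00107589 -0.00074036]
[[336.78571819 188.44777631]]
[[336.06365761 188.54757972]]
[[336.11741109 188.24195946]]
```

View pics/cmp.png

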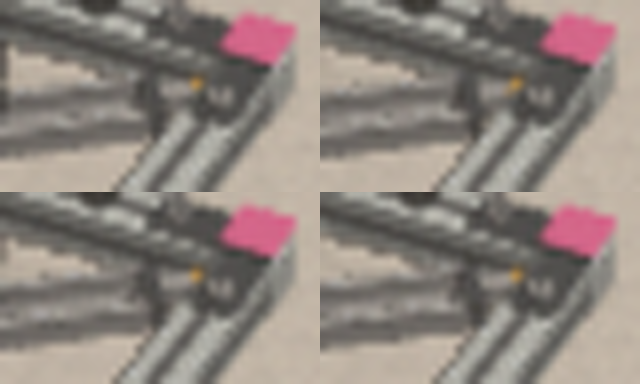

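The fixed nose stays at px (336.4,188.5) in all frames, matching the predicted home spot. Along-rule force has held at about 5 N for 0.6 s. Measured against the zero stop, the first reading is about 48.5 mm. Next is the other diagonal: slide in, back away from the corner, lift.

```bash
python3 -m inch '[[[-0.005,0.007,0.018,0,0,0,1],[-0.03,0.042,0.018,0,0,0,1],[-0.06,0.085,0.018,0,0,0,1],[-0.09,0.127,0.018,0,0,0,1],[-0.12,0.17,0.018,0,0,0,1],[-0.135,0.19,0.018,0,0,0,1],[-0.12,0.17,0.018,0,0,0,1],[-0.092,0.13,0.018,0,0,0,1],[-0.092,0.13,0.05,0,0,0,1],[-0.092,0.13,0.15,0,0,0,1]]]'; python3 -m inch '[[[0,0,0.15,0,0,0,1],[0,0,0.3,0,0,0,1],[0,0,0.42,0,0,0,1],[0,0,0.5,0,0,0,1],[0,0,0.5,0,0,0,1]]]'; python3 - <<'E'
from fr import *
s=read_state(); print(s['ee_pos'],s['time'])
im=camera('scene'); cv2.imwrite('pics/scene12.png',im[:,:,::-1]); crop(im,225,355,120,220,6,'pics/scene12c.png')
E
```

```text
time: 20.2
ee_pos: [0.5421, -0.0614, 0.0341]
eef_rot: [0.325, 0.628, -0.326, 0.627]
ft_force: [-0.3, -1.0, -3.2]
width: 0.0117
time: 20.7
ee_pos: [0.5437, -0.0608, 0.0959]
eef_rot: [0.325, 0.627, -0.324, 0.629]
ft_force: [0.4, 0.1, -3.5]
width: 0.0117
[ 0.54372078 -0.06083964  0.0959314 ] 20.7
```

View pics/scene12c.png

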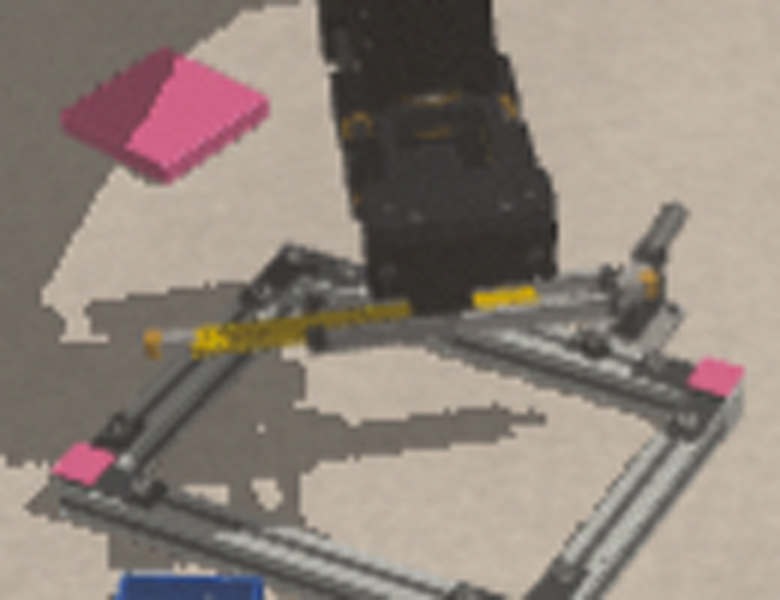

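```bash
python3 -c "
from fr import *
p=plane('scene',[[333.6,167.1],[250.2,177.3]],.0887); d=p[1]-p[0]; print(p.round(4),np.linalg.norm(d[:2]), np.degrees(np.arctan2(d[1],d[0])))
g=np.array([.5437,-.0608]); print(np.linalg.norm(p[:,:2]-g,axis=1))
"
python3 -m inch '[[[0,0,0,0,0,0.02,1],[0,-0.02,0,0,0,0.04,1],[0,-0.05,0,0,0,0.063,1],[0,-0.08,0,0,0,0.086,1],[0,-0.11,0,0,0,0.109,1],[0,-0.14,0,0,0,0.132,1],[0,-0.17,0,0,0,0.155,1],[0,-0.2,0,0,0,0.178,1],[0,-0.22,0,0,0,0.2,1],[0,-0.25,0,0,0,0.22,1]]]'; python3 -m inch '[[[0,0,0,0,0,0.02,1],[0,0,0,0,0,0.04,1],[0,0,0,0,0,0.06,1],[0,0,0,0,0,0.075,1],[0,0,0,0,0,0.075,1],[0,0,0,0,0,0.075,1],[0,0,0,0,0,0.075,1]]]';  python3 - <<'E'
from fr import *
s=read_state(); M=R.from_quat(s['eef_rot']).as_matrix(); print(s['time'],s['ee_pos'],np.degrees(np.arctan2(M[1,1],M[0,1]))-90,M[:,0],s['joint_positions'])
im=camera('scene'); cv2.imwrite('pics/scene13.png',im[:,:,::-1]); crop(im,225,355,120,220,6,'pics/scene13c.png')
E
```

```text
[[ 0.491   0.0155  0.0887]
 [ 0.6162 -0.1613  0.0887]] 0.21662205569111076 -54.694223150519534
[0.09270408 0.12392928]
time: 21.75
ee_pos: [0.5422, -0.0907, 0.0933]
eef_rot: [-0.152, 0.691, 0.152, 0.69]
ft_force: [0.2, -0.2, -3.0]
width: 0.0115
time: 22.45
ee_pos: [0.5426, -0.0909, 0.094]
eef_rot: [-0.307, 0.637, 0.307, 0.637]
ft_force: [0.4, -0.5, -3.3]
width: 0.0116
22.45 [ 0.5426301  -0.09088173  0.09402079] 51.488040289742656 [-7.30715372e-04  1.19535878e-04 -9.99999726e-01] [-0.09024732  0.27832115  0.20002685  1.82199888 -0.06309338  1.04814984
  2.60327328]
```

View pics/scene13c.png

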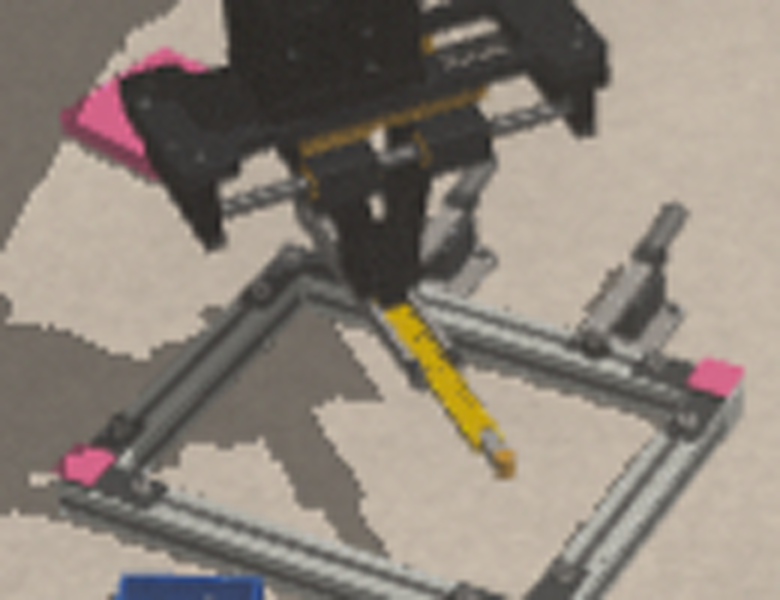

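Joint 7 is right at its 2.6 rad limit in this pose. I'll turn back and lay the rule on the second diagonal the other way round instead, with the fixed nose at plain_far and the moving nose at plain_near, which is also allowed.

```bash
python3 -m inch '[[[0,0,0,0,0,-0.015,1],[0,0,0,0,0,-0.035,1],[0.02,0.02,0,0,0,-0.058,1],[0.04,0.04,0,0,0,-0.08,1],[0.06,0.07,0,0,0,-0.103,1],[0.08,0.1,0,0,0,-0.126,1],[0.1,0.12,0,0,0,-0.15,1],[0.13,0.15,0,0,0,-0.172,1],[0.15,0.18,0,0,0,-0.195,1],[0.18,0.21,0,0,0,-0.218,1]]]'; python3 -m inch '[[[0,0,0,0,0,-0.022,1],[0,0,0,0,0,-0.044,1],[0,0,0,0,0,-0.067,1],[0,0,0,0,0,-0.09,1],[0,0,0,0,0,-0.113,1],[0,0,0,0,0,-0.136,1],[0,0,0,0,0,-0.16,1],[0,0,0,0,0,-0.183,1],[0,0,0,0,0,-0.206,1],[0,0,0,0,0,-0.23,1]]]'
python3 - <<'E'
from fr import *
s=read_state(); M=R.from_quat(s['eef_rot']).as_matrix(); print(s['time'],s['ee_pos'],np.degrees(np.arctan2(M[1,1],M[0,1]))-90,M[:,0],s['joint_positions'])
E
```

```text
time: 23.5
ee_pos: [0.5645, -0.0653, 0.0944]
eef_rot: [0.167, 0.687, -0.167, 0.687]
ft_force: [0.1, 0.5, -2.3]
width: 0.0121
time: 24.5
ee_pos: [0.5645, -0.0653, 0.0945]
eef_rot: [0.579, 0.405, -0.579, 0.405]
ft_force: [-0.8, -0.5, -2.4]
width: 0.0118
24.5 [ 0.56451226 -0.06530725  0.09445258] -110.053477062647 [ 2.05344968e-04 -4.05844339e-05 -9.99999978e-01] [-0.48682294  0.35781018  0.62773412  1.79361205 -0.23719788  1.0660168
 -0.12351531]
```

```bash
python3 -m inch '[[[0,0,0,0,0,-0.02,1],[0,0,0,0,0,-0.04,1],[0,0,0,0,0,-0.051,1],[0,0,0,0,0,-0.051,1],[0,0,0,0,0,-0.051,1]]]'
python3 - <<'E'
from fr import *
s=read_state(); M=R.from_quat(s['eef_rot']).as_matrix(); print(s['time'],s['ee_pos'],np.degrees(np.arctan2(M[1,1],M[0,1]))-90,M[:,0],s['joint_positions'])
im=camera('scene'); cv2.imwrite('pics/scene14.png',im[:,:,::-1]); crop(im,225,355,120,220,6,'pics/scene14c.png')
im=camera('top'); cv2.imwrite('pics/top14.png',im[:,:,::-1]); crop(im,290,400,165,260,6,'pics/top14c.png')
E
```

```text
time: 25.0
ee_pos: [0.5645, -0.0653, 0.0944]
eef_rot: [-0.635, -0.31, 0.635, -0.31]
ft_force: [-0.4, 0.3, -1.9]
width: 0.0116
25.0 [ 0.56446614 -0.06533813  0.09440161] -127.9449951354176 [ 3.78125396e-05 -1.49640283e-04 -9.99999988e-01] [-0.53246471  0.36994418  0.68595398  1.79574584 -0.26408219  1.06926892
 -0.41358748]
```

View pics/scene14c.png

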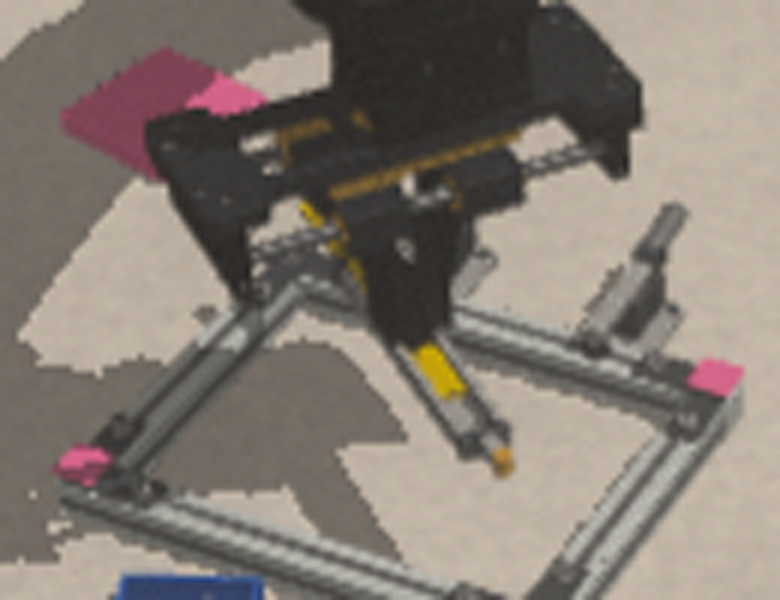

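View pics/top14c.png

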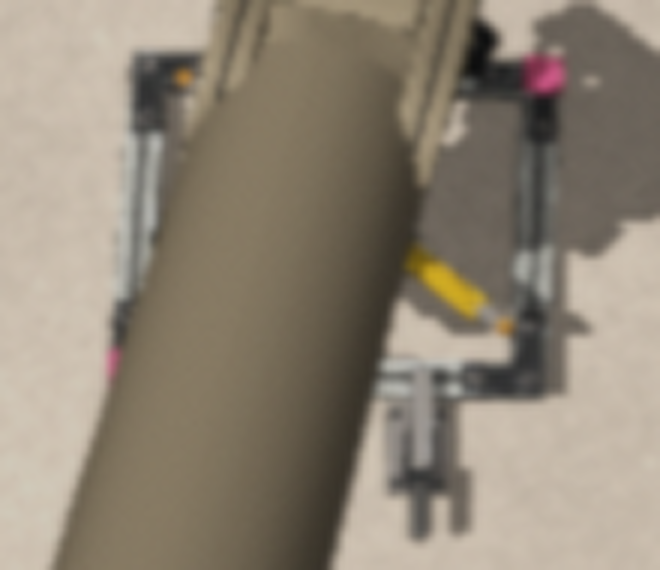

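```bash
python3 -c "
from fr import *
f=plane('scene',[[308.7,196.4]],.0872)[0]; ft=plane('top',[[320.4,177.5],[374.2,219.3]],.0872); print(f,ft, tri([308.7,196.4],[320.4,177.5]))
print('frame',tofr(f),tofr(ft)); d=ft[1]-ft[0]; print(np.linalg.norm(d),np.degrees(np.arctan2(d[1],d[0])))
print(np.linalg.norm(ft[:,:2]-[.5645,-.0653],axis=1))
"
```

```text
[0.61805314 0.00659497 0.0872    ] [[ 0.61999553  0.00629121  0.0872    ]
 [ 0.48763737 -0.16465494  0.0872    ]] (array([0.61947696, 0.00675895, 0.08847753]), np.float64(0.0010782268092083362))
frame [0.06245156 0.08236409] [[ 0.06439752  0.08208409]
 [-0.06586232 -0.09046633]]
0.21619729182749337 -127.74947791776347
[0.09058177 0.12561555]
```

```bash
python3 -m inch '[[[0,0,-0.15,0,0,-0.001,1],[0,0,-0.3,0,0,-0.001,1],[0,0,-0.45,0,0,-0.001,1],[0,0,-0.55,0,0,-0.001,1],[0,0,-0.61,0,0,-0.001,1],[0,0,-0.633,0,0,-0.001,1],[0,0,-0.633,0,0,-0.001,1]]]'; python3 -m inch '[[[0.01,0.013,0,0,0,0,1],[0.025,0.032,0,0,0,0,1],[0.04,0.051,0,0,0,0,1],[0.06,0.076,0,0,0,0,1],[0.08,0.101,0,0,0,0,1],[0.1,0.127,0,0,0,0,1],[0.12,0.152,0,0,0,0,1],[0.135,0.171,0,0,0,0,1],[0.135,0.171,0,0,0,0,1]]]'
python3 - <<'E'
from fr import *
s=read_state(); M=R.from_quat(s['eef_rot']).as_matrix(); print(s['time'],s['ee_pos'],np.degrees(np.arctan2(M[1,1],M[0,1]))-90,s['ft_force'],s['torque'])
im=camera('scene'); cv2.imwrite('pics/scene15.png',im[:,:,::-1]); crop(im,225,355,120,230,6,'pics/scene15c.png')
E
```

```text
time: 25.8
ee_pos: [0.5646, -0.0657, 0.0186]
eef_rot: [0.637, 0.307, -0.637, 0.307]
ft_force: [0.4, 0.0, -3.0]
width: 0.0115
time: 26.7
ee_pos: [0.581, -0.0445, 0.0184]
eef_rot: [0.637, 0.308, -0.637, 0.308]
ft_force: [0.0, -1.0, -3.1]
width: 0.0114
26.7 [ 0.58097002 -0.04452451  0.01838716] -128.4321081781123 [ 0.02630752 -0.96780118 -3.08532583] [-0.0662525   0.09682712 -0.01607146]
```

View pics/scene15c.png

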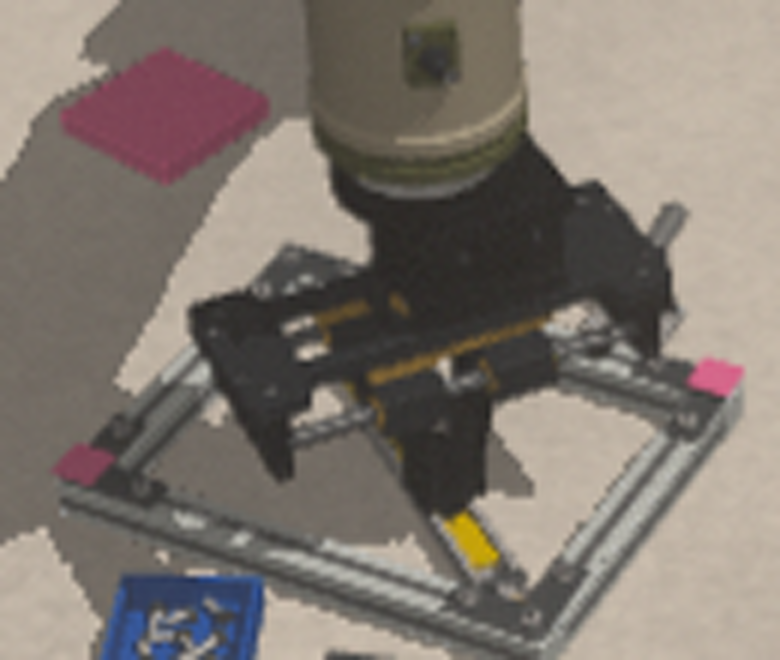

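```bash
python3 -m inch '[[[0.005,0.0065,0,0,0,0,1],[0.01,0.013,0,0,0,0,1],[0.015,0.019,0,0,0,0,1],[0.015,0.019,0,0,0,0,1]]]';python3 -m inch '[[[0.005,0.0065,0,0,0,0,1],[0.005,0.0065,0,0,0,0,1]]]';python3 -m inch '[[[0.005,0.0065,0,0,0,0,1],[0.005,0.0065,0,0,0,0,1]]]'
```

```text
time: 27.15
ee_pos: [0.5825, -0.0427, 0.0184]
eef_rot: [0.637, 0.307, -0.637, 0.307]
ft_force: [0.8, -0.6, -3.4]
width: 0.0115
time: 27.35
ee_pos: [0.5831, -0.0419, 0.0184]
eef_rot: [0.637, 0.307, -0.637, 0.307]
ft_force: [0.1, -0.7, -2.7]
width: 0.0116
time: 27.55
ee_pos: [0.5834, -0.0413, 0.0183]
eef_rot: [-0.637, -0.307, 0.637, -0.307]
ft_force: [-0.7, -1.2, -2.7]
width: 0.0121
```

```bash
python3 -m inch '[[[0.005,0.0065,0,0,0,0,1],[0.005,0.0065,0,0,0,0,1]]]';python3 -m inch '[[[0.005,0.0065,0,0,0,0,1],[0.005,0.0065,0,0,0,0,1]]]'
```

```text
time: 27.75
ee_pos: [0.5836, -0.0412, 0.0183]
eef_rot: [-0.636, -0.307, 0.637, -0.307]
ft_force: [-4.0, -2.3, -2.5]
width: 0.0116
time: 27.95
ee_pos: [0.5837, -0.0412, 0.0182]
eef_rot: [-0.636, -0.307, 0.638, -0.307]
ft_force: [-5.8, -4.6, -0.5]
width: 0.0117
```

The second zero stop is at TCP (0.5835,−0.0413). That puts plain_far at frame y≈94.3, so the shift is about −5.7 mm. Now lower gently and push out to plain_near.

```bash
python3 -m inch '[[[-0.01,-0.013,0,0,0,0,1],[-0.01,-0.013,-0.017,0,0,0,1],[-0.01,-0.013,-0.017,0,0,0,1]]]'; python3 -m inch '[[[-0.015,-0.019,0,0,0,0,1],[-0.04,-0.05,0,0,0,0,1],[-0.065,-0.082,0,0,0,0,1],[-0.09,-0.113,0,0,0,0,1],[-0.115,-0.145,0,0,0,0,1],[-0.14,-0.176,0,0,0,0,1],[-0.155,-0.195,0,0,0,0,1],[-0.165,-0.208,0,0,0,0,1],[-0.165,-0.208,0,0,0,0,1]]]'
```

```text
time: 28.25
ee_pos: [0.5835, -0.0413, 0.0162]
eef_rot: [-0.637, -0.307, 0.637, -0.307]
ft_force: [-3.3, -0.5, -2.1]
width: 0.0117
time: 29.15
ee_pos: [0.5638, -0.0664, 0.0164]
eef_rot: [0.637, 0.307, -0.637, 0.307]
ft_force: [-0.3, 0.1, -2.2]
width: 0.0119
```

Fz shows the rule was still mostly carried, so the channel may have followed. I'll go back in to re-seat, press down a bit more, and go out again.

```bash
python3 -m inch '[[[0.02,0.025,0.004,0,0,0,1],[0.05,0.063,0.004,0,0,0,1],[0.08,0.101,0.004,0,0,0,1],[0.11,0.139,0.004,0,0,0,1],[0.14,0.176,0.004,0,0,0,1],[0.155,0.195,0.004,0,0,0,1],[0.165,0.21,0.004,0,0,0,1],[0.17,0.215,0.004,0,0,0,1],[0.17,0.215,0.004,0,0,0,1]]]'; python3 -m inch '[[[-0.001,-0.001,-0.005,0,0,0,1],[-0.003,-0.004,-0.01,0,0,0,1],[-0.003,-0.004,-0.01,0,0,0,1],[-0.003,-0.004,-0.01,0,0,0,1]]]'
```

```text
time: 30.05
ee_pos: [0.5835, -0.0412, 0.0167]
eef_rot: [-0.636, -0.307, 0.637, -0.307]
ft_force: [-4.3, -3.2, -2.0]
width: 0.0118
time: 30.45
ee_pos: [0.5836, -0.0412, 0.0161]
eef_rot: [-0.637, -0.307, 0.637, -0.307]
ft_force: [-4.7, -2.5, 4.4]
width: 0.0116
```

```bash
python3 -m inch '[[[-0.02,-0.025,0,0,0,0,1],[-0.045,-0.057,0,0,0,0,1],[-0.07,-0.088,0,0,0,0,1],[-0.095,-0.12,0,0,0,0,1],[-0.12,-0.151,0,0,0,0,1],[-0.145,-0.183,0,0,0,0,1],[-0.165,-0.208,0,0,0,0,1],[-0.175,-0.22,0,0,0,0,1],[-0.175,-0.22,0,0,0,0,1]]]'
```

```text
time: 31.35
ee_pos: [0.5627, -0.0678, 0.0161]
eef_rot: [0.637, 0.307, -0.637, 0.307]
ft_force: [-3.6, 1.4, 5.9]
width: 0.0117
```

```bash
python3 -m inch '[[[-0.01,-0.01,0,0,0,0,1],[-0.018,-0.02,0,0,0,0,1],[-0.018,-0.02,0,0,0,0,1]]]';python3 -m inch '[[[-0.005,-0.006,0,0,0,0,1],[-0.008,-0.01,0,0,0,0,1],[-0.008,-0.01,0,0,0,0,1]]]'
```

```text
time: 31.65
ee_pos: [0.5608, -0.0702, 0.0161]
eef_rot: [0.637, 0.307, -0.637, 0.307]
ft_force: [-1.8, 1.1, 6.8]
width: 0.0118
time: 31.95
ee_pos: [0.56, -0.0712, 0.0161]
eef_rot: [0.637, 0.307, -0.637, 0.307]
ft_force: [-2.1, 0.8, 6.5]
width: 0.0121
```

```bash
python3 -m inch '[[[-0.004,-0.005,0.001,0,0,0,1],[-0.005,-0.006,0.001,0,0,0,1],[-0.005,-0.006,0.001,0,0,0,1]]]';python3 -m inch '[[[-0.004,-0.005,0.001,0,0,0,1],[-0.005,-0.006,0.001,0,0,0,1],[-0.005,-0.006,0.001,0,0,0,1]]]'
```

```text
time: 32.25
ee_pos: [0.5596, -0.0716, 0.0161]
eef_rot: [0.637, 0.307, -0.636, 0.308]
ft_force: [1.2, 1.5, 3.8]
width: 0.0119
time: 32.55
ee_pos: [0.5595, -0.0719, 0.0162]
eef_rot: [0.637, 0.307, -0.636, 0.308]
ft_force: [4.7, 3.3, 2.0]
width: 0.0115
```

```bash
python3 -m inch '[[[0,-0.002,0.001,0,0,0,1],[0,-0.003,0.001,0,0,0,1],[0,-0.003,0.001,0,0,0,1],[0,-0.003,0.001,0,0,0,1],[0,-0.003,0.001,0,0,0,1]]]'
python3 - <<'E'
from fr import *
s=read_state(); M=R.from_quat(s['eef_rot']).as_matrix(); print(s['time'],s['ee_pos'],np.degrees(np.arctan2(M[1,1],M[0,1]))-90,s['ft_force'],s['torque'])
im=camera('scene'); cv2.imwrite('pics/scene16.png',im[:,:,::-1]); crop(im,225,355,120,230,6,'pics/scene16c.png')
im=camera('top'); cv2.imwrite('pics/top16.png',im[:,:,::-1]); crop(im,290,400,165,260,6,'pics/top16c.png')
E
```

```text
time: 33.05
ee_pos: [0.5594, -0.0721, 0.0162]
eef_rot: [0.637, 0.307, -0.636, 0.308]
ft_force: [3.6, 3.7, 1.3]
width: 0.012
33.05 [ 0.55939123 -0.07205001  0.01615838] -128.42411205001466 [3.61287537 3.65325846 1.27569915] [ 0.81325664 -0.77629758  0.12627842]
```

View pics/scene16c.png

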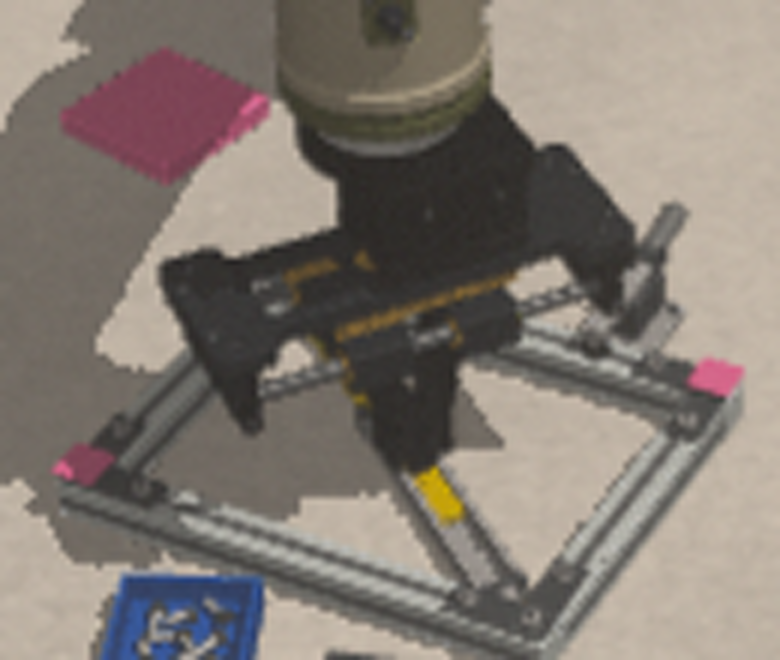

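View pics/top16c.png

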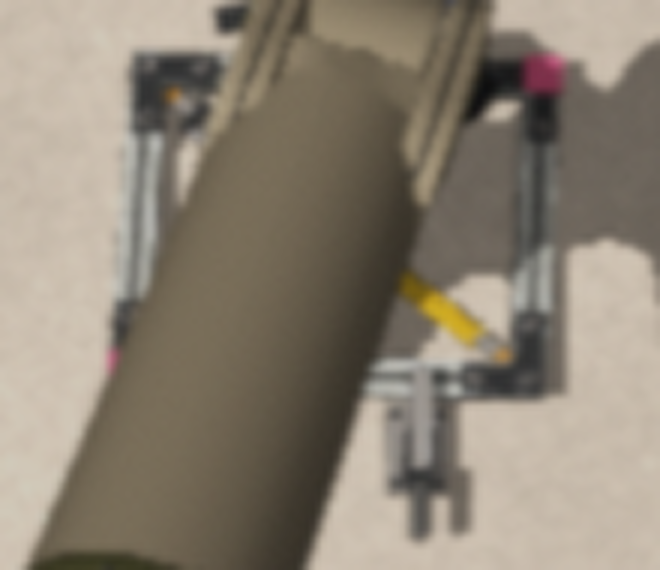

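```bash
python3 -m inch '[[[0,0,0,0,0,0,1],[0,0,0,0,0,0,1],[0,0,0,0,0,0,1]]]'; python3 -c "
from fr import *
it=cv2.imread('pics/top16.png')[:,:,::-1]; print(cents(it,orange,(300,395,165,235),1))
ft=plane('top',[[319.0,180.6],[374.1,223.9]],.011); print(ft,tofr(ft)); d=ft[1]-ft[0]; print(np.linalg.norm(d))
print(np.hypot(.5835-.5594,-.0413+.07205), np.hypot(.5536-.5260,.0757-.0358))
"
```

```text
time: 33.45
ee_pos: [0.5594, -0.0721, 0.0161]
eef_rot: [0.637, 0.307, -0.636, 0.308]
ft_force: [3.4, 3.7, 0.4]
width: 0.0121
[(np.int32(3), array([318.33, 180.33]))]
[[ 0.62637693  0.01206826  0.011     ]
 [ 0.48252448 -0.171922    0.011     ]] [[ 0.07070786  0.08793866]
 [-0.07088604 -0.09779531]]
0.23355072743939215
0.03906881748914344 0.04851566757244507
```

On the second diagonal both noses are home. In the top view they are at px (319,180.6) and (374,224), 233.6 mm apart. Along-rule force held at about 5 N for more than 1 s. The reading is 39.1 mm from the zero stop (38.6 from the camera), against 48.5 mm on the first diagonal. The far rail therefore has to go about +5.9 mm in y. I'll slide in, set the rule down near the middle and release it.

```bash
python3 -m inch '[[[0.02,0.025,0.015,0,0,0,1],[0.045,0.057,0.015,0,0,0,1],[0.07,0.088,0.015,0,0,0,1],[0.085,0.107,0.015,0,0,0,1],[0.07,0.088,0.015,0,0,0,1],[0.045,0.057,0.015,0,0,0,1],[0.035,0.044,0.015,0,0,0,1],[0.035,0.044,-0.002,0,0,0,1],[0.035,0.044,-0.002,0,0,0,1]]]'; python3 -m inch '[[[0,0,0,0,0,0,0.3],[0,0,0,0,0,0,0.3],[0,0,0,0,0,0,0.3],[0,0,0,0,0,0,0.3],[0,0,0.1,0,0,0,0.3],[0,0,0.3,0,0,0,0.3],[0,0,0.5,0,0,0,0.3]]]'
```

```text
time: 34.35
ee_pos: [0.5631, -0.0676, 0.0161]
eef_rot: [0.637, 0.307, -0.637, 0.307]
ft_force: [0.1, -0.5, 0.5]
width: 0.0117
time: 35.05
ee_pos: [0.5626, -0.0676, 0.0771]
eef_rot: [-0.637, -0.307, 0.637, -0.307]
ft_force: [0.3, 0.4, -0.1]
width: 0.0576
```

```bash
python3 -m inch '[[[0.1,-0.2,0.05,0,0,0.02,1],[0.3,-0.5,0.05,0,0,0.04,1],[0.5,-0.8,0.05,0,0,0.06,1],[0.6,-0.9,0.05,0,0,0.08,1]]]'; python3 -m inch '[[[0.03,-0.3,0,0,0,0.02,1],[0.03,-0.5,0,0,0,0.025,1],[0.03,-0.5,-0.2,0,0,0.025,1],[0.03,-0.5,-0.2,0,0,0.025,1]]]'
python3 - <<'E'
from fr import *
s=read_state(); M=R.from_quat(s['eef_rot']).as_matrix(); print(s['time'],s['ee_pos'],M[:,1],s['ft_force'],s['width'])
im=camera('scene'); cv2.imwrite('pics/scene17.png',im[:,:,::-1]); crop(im,200,355,100,230,5,'pics/scene17c.png')
im=camera('top'); cv2.imwrite('pics/top17.png',im[:,:,::-1]); crop(im,290,420,145,260,5,'pics/top17c.png')
print(cents(im,pink,(290,400,165,260),8))
E
```

```text
time: 35.45
ee_pos: [0.6356, -0.1802, 0.0831]
eef_rot: [-0.54, -0.455, 0.54, -0.457]
ft_force: [-0.8, -0.3, 0.3]
width: 0.0366
time: 35.85
ee_pos: [0.6366, -0.2358, 0.0559]
eef_rot: [-0.503, -0.498, 0.504, -0.496]
ft_force: [-0.0, 1.1, -0.3]
width: 0.0058
35.85 [ 0.63664976 -0.23575665  0.05589757] [ 0.99990461 -0.01329558 -0.00374188] [-0.01098409  1.12378713 -0.2881008 ] 0.005796857304020443
[(np.int32(45), array([311., 226.]))]
```

View pics/scene17c.png

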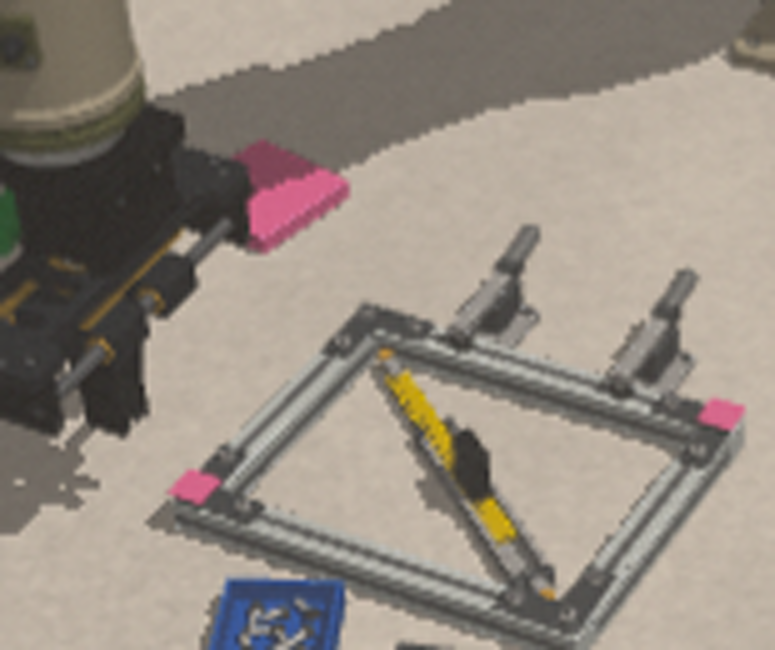

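View pics/top17c.png

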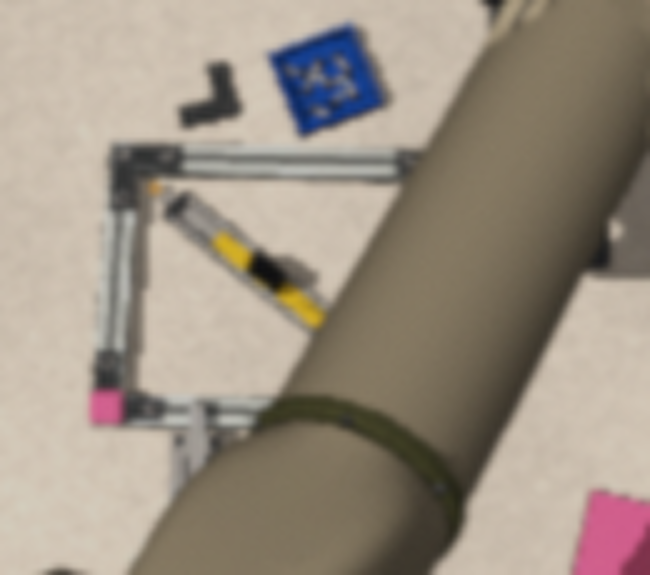

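The rule lies flat inside the frame and is released. The shut fingers are off the −y end of the far rail. I'll lower and approach the end face.

```bash
python3 -m inch '[[[0.01,0,-0.2,0,0,0,1],[0.01,0,-0.38,0,0,0,1],[0.01,0.05,-0.39,0,0,0,1],[0.01,0.1,-0.39,0,0,0,1],[0.01,0.14,-0.39,0,0,0,1],[0.01,0.14,-0.39,0,0,0,1]]]'; python3 -m inch '[[[0,0.01,0,0,0,0,1],[0,0.02,0,0,0,0,1],[0,0.02,0,0,0,0,1]]]'; python3 -m inch '[[[0,0.01,0,0,0,0,1],[0,0.02,0,0,0,0,1],[0,0.02,0,0,0,0,1]]]'
```

```text
time: 36.55
ee_pos: [0.6408, -0.2171, 0.0126]
eef_rot: [0.503, 0.497, -0.502, 0.498]
ft_force: [-0.4, 0.2, -0.3]
width: 0.0006
time: 36.85
ee_pos: [0.6397, -0.2162, 0.0113]
eef_rot: [0.503, 0.497, -0.503, 0.497]
ft_force: [-0.2, -1.0, 0.7]
width: 0.0003
time: 37.15
ee_pos: [0.6395, -0.2138, 0.011]
eef_rot: [-0.503, -0.497, 0.503, -0.497]
ft_force: [0.0, -0.3, -0.2]
width: 0.001
```

```bash
python3 -m inch '[[[0,0.008,0,0,0,0,1],[0,0.008,0,0,0,0,1]]]'; python3 -m inch '[[[0,0.008,0,0,0,0,1],[0,0.008,0,0,0,0,1]]]'; python3 -m inch '[[[0,0.008,0,0,0,0,1],[0,0.008,0,0,0,0,1]]]'; python3 -m inch '[[[0,0.008,0,0,0,0,1],[0,0.008,0,0,0,0,1]]]'
```

```text
time: 37.35
ee_pos: [0.6395, -0.2137, 0.0111]
eef_rot: [-0.503, -0.497, 0.503, -0.497]
ft_force: [0.7, -2.8, -0.1]
width: 0.0002
time: 37.55
ee_pos: [0.6395, -0.2136, 0.0112]
eef_rot: [-0.503, -0.496, 0.504, -0.497]
ft_force: [1.0, -5.4, -0.8]
width: 0.0005
time: 37.75
ee_pos: [0.6394, -0.2135, 0.0113]
eef_rot: [-0.503, -0.496, 0.504, -0.498]
ft_force: [1.2, -8.5, -1.9]
width: 0.0006
time: 37.95
ee_pos: [0.6394, -0.2134, 0.0114]
eef_rot: [-0.503, -0.495, 0.504, -0.498]
ft_force: [1.1, -10.3, -2.6]
width: 0.0004
```

```bash
python3 -m inch '[[[0,0.006,0,0,0,0,1],[0,0.006,0,0,0,0,1]]]'; python3 -m inch '[[[0,0.006,0,0,0,0,1],[0,0.006,0,0,0,0,1]]]'; python3 -m inch '[[[0,0.006,0,0,0,0,1],[0,0.006,0,0,0,0,1]]]'
```

```text
time: 38.15
ee_pos: [0.6394, -0.2134, 0.0115]
eef_rot: [-0.503, -0.495, 0.505, -0.498]
ft_force: [1.2, -11.4, -3.2]
width: 0.0005
time: 38.35
ee_pos: [0.6394, -0.2129, 0.0116]
eef_rot: [-0.503, -0.495, 0.505, -0.498]
ft_force: [1.9, -12.7, -1.6]
width: 0.0003
time: 38.55
ee_pos: [0.6394, -0.2123, 0.0116]
eef_rot: [-0.503, -0.495, 0.505, -0.498]
ft_force: [2.0, -12.8, -2.8]
width: 0.0002
```

```bash
python3 -m inch '[[[0,0.005,0,0,0,0,1],[0,0.01,0,0,0,0,1],[0,0.015,0,0,0,0,1],[0,0.02,0,0,0,0,1],[0,0.025,0,0,0,0,1],[0,0.03,0,0,0,0,1],[0,0.033,0,0,0,0,1],[0,0.033,0,0,0,0,1]]]'
```

```text
time: 39.35
ee_pos: [0.6395, -0.2083, 0.0116]
eef_rot: [-0.503, -0.495, 0.505, -0.498]
ft_force: [2.6, -12.3, -2.8]
width: 0.0004
```

```bash
python3 -m inch '[[[0,0.004,0,0,0,0,1],[0,0.007,0,0,0,0,1],[0,0.007,0,0,0,0,1]]]'; python3 -m inch '[[[0,-0.04,0,0,0,0,1],[0,-0.12,0,0,0,0,1],[0,-0.2,0.2,0,0,0,1],[0,-0.2,0.5,0,0,0,1],[0,-0.2,0.5,0,0,0,1]]]'; python3 - <<'E'
from fr import *
s=read_state(); print(s['time'],s['ee_pos'],s['ft_force'])
im=camera('scene'); cv2.imwrite('pics/scene18.png',im[:,:,::-1]); crop(im,200,355,100,230,5,'pics/scene18c.png')
for k in (0,17,18):
    a=cv2.imread(f'pics/scene{k}.png')[:,:,::-1]; h=cv2.cvtColor(np.ascontiguousarray(a),cv2.COLOR_RGB2HSV).astype(float)
    for b in ((230,249,190,204),(337,351,176,189)):
        sub=h[b[2]:b[3],b[0]:b[1]]; w=np.where((sub[...,0]>150)&(sub[...,0]<178),np.clip(sub[...,1]-60,0,None),0); yy,xx=np.mgrid[b[2]:b[3],b[0]:b[1]]
        c=[(w*xx).sum()/w.sum(),(w*yy).sum()/w.sum()]; print(k,np.round(c,2),tofr(plane('scene',[c],.0275)[0]).round(4))
E
```

```text
time: 39.65
ee_pos: [0.6395, -0.2075, 0.0116]
eef_rot: [-0.503, -0.495, 0.505, -0.498]
ft_force: [1.8, -12.9, -2.6]
width: 0.0002
time: 40.15
ee_pos: [0.642, -0.2285, 0.076]
eef_rot: [0.504, 0.495, -0.502, 0.499]
ft_force: [0.0, -1.7, 0.8]
width: 0.0005
40.15 [ 0.64203593 -0.22853586  0.07603642] [ 0.0332868  -1.66151582  0.75637393]
0 [238.62 196.88] [ 0.0844 -0.1157]
0 [343.72 182.4 ] [-0.0854  0.1099]
17 [238.63 196.88] [ 0.0844 -0.1157]
17 [343.72 182.4 ] [-0.0854  0.1099]
18 [240.44 197.52] [ 0.0845 -0.11  ]
18 [343.72 182.4 ] [-0.0854  0.1099]
```

View pics/scene18c.png

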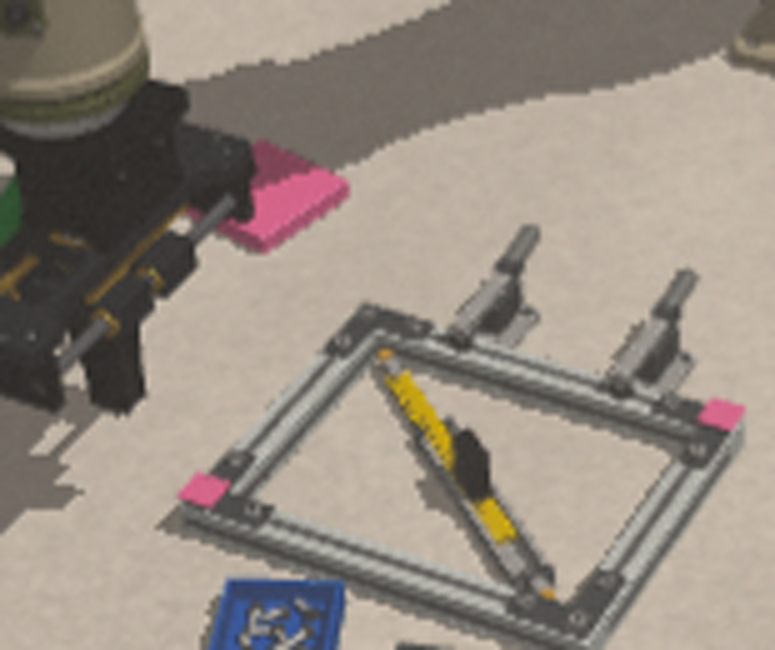

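The pink_far sticker moved 5.7 mm, to frame (84.5,−110.0), which is its square place. pink_near hasn't moved. I'll move the arm aside for a clean top view to check the rail angles.

```bash
python3 -m inch '[[[0,0,0.4,0,0,0,1],[0,0,0.8,0,0,0,1],[0,-0.4,1,0,0,0,1],[-0.3,-0.8,1,0,0,0,1],[-0.6,-1,1,0,0,0,1],[-0.9,-1,1,0,0,0,1]]]'; python3 -m inch '[[[-0.3,-0.4,0,0,0,0,1],[-0.5,-0.8,0,0,0,0,1],[-0.7,-1,0,0,0,0,1],[-0.7,-1,0,0,0,0,1],[-0.7,-1,0,0,0,0,1]]]'; cat > chk.py <<'E'
from fr import *
import sys
im=camera('top'); cv2.imwrite('pics/top19.png',im[:,:,::-1]); crop(im,290,420,145,260,5,'pics/top19c.png')
def mins(prof,lo,hi):
    i=lo+int(np.argmin(prof[lo:hi])); a,b,c=prof[i-1:i+2]; return i+0.5*(a-c)/(a-2*b+c)
def line(pts):
    P=plane('top',pts,.02)[:,:2]; vx,vy,x0,y0=cv2.fitLine(P.astype(np.float32),cv2.DIST_HUBER,0,1e-4,1e-4).ravel(); return np.array([vx,vy]),np.array([x0,y0])
for k in (0,19):
    g=cv2.cvtColor(cv2.imread(f'pics/top{k}.png'),cv2.COLOR_BGR2GRAY).astype(float); a=[]
    for p in ([(c,mins(g[:,c],225,230)) for c in range(337,357)],[(c,mins(g[:,c],174,179)) for c in range(330,366)]):
        d,_=line(p); d=d*np.sign(d[1]); a.append(np.degrees(np.arctan2(-d[0],d[1])))
    lo=[(310,315),(377,382)]
    for l,h in lo:
        d,_=line([(mins(g[r],l,h),r) for r in range(190,214)]); d=d*np.sign(d[0]); a.append(np.degrees(np.arctan2(d[1],d[0])))
    print(k,np.round(a,2),'shift mm',round(170*np.tan(np.radians((a[2]+a[3]-a[0]-a[1])/2)),2))
    h=cv2.imread(f'pics/top{k}.png')[:,:,::-1]; print(cents(h,pink,(290,400,165,260),8))
s=read_state(); print(s['time'],s['ee_pos'],s['ft_force'])
E
python3 chk.py
```

```text
time: 40.8
ee_pos: [0.5283, -0.3512, 0.1899]
eef_rot: [-0.503, -0.496, 0.505, -0.496]
ft_force: [-1.1, -0.8, 1.2]
width: 0.0003
time: 41.3
ee_pos: [0.4465, -0.4675, 0.1901]
eef_rot: [0.504, 0.497, -0.503, 0.496]
ft_force: [0.4, 0.8, -0.8]
width: 0.0003
0 [-0.49 -0.7  -2.89 -2.07] shift mm -5.61
[(np.int32(43), array([380.05, 177.14])), (np.int32(45), array([311., 226.]))]
19 [-0.56 -0.69 -1.19 -0.48] shift mm -0.61
[(np.int32(43), array([378.09, 177.  ])), (np.int32(45), array([311., 226.]))]
41.35 [ 0.44799216 -0.46614498  0.19005236] [ 0.85336236 -0.0458227   0.52335998]
```

View pics/top19c.png

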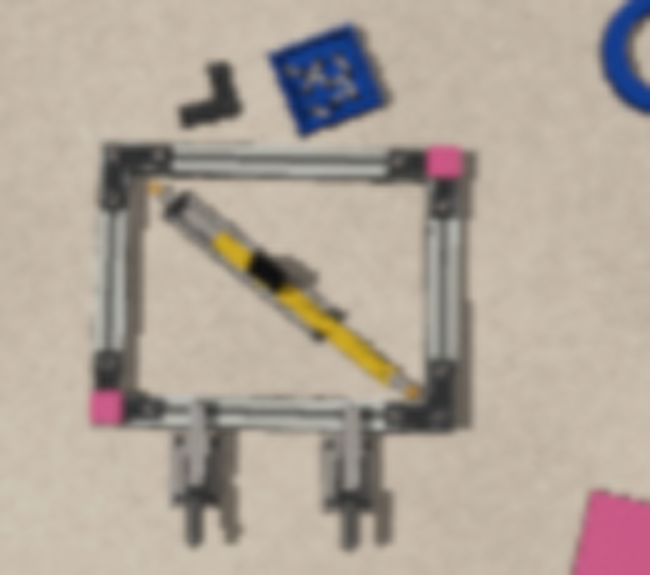

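In the top view the frame is square and the rule lies flat inside, with its origin about 30 mm from the frame's middle. The rail angles leave a residual of −0.6 mm, the sticker 0.0 mm, and readings plus push about −0.2 to −1 mm. All are inside 2.1 mm, and the arm is clear, so I'm handing in.

```bash
python3 -c "
from bench import *
print(close_job())"
```

```text
the job is handed in; nothing more can be done
None
```

The frame was out of square by about 6 mm. I pushed the far rail back and handed the job in at about 41 s. I did not re-read the diagonals with the rule after the push; the final check was by camera only.

- **Readings:** With a push of about 5 N held for 0.6 s or more, the pink diagonal read about 48.5 mm and the other about 39.1 mm. I measured both from the slide's zero stop. They add up to 87.6 mm, close to the 87.4 mm expected of this frame.
- **Push:** That difference put the far rail about 5.9 mm towards −y. I pushed its −y end at about 13 N, and the pink_far sticker moved 5.7 mm.
- **Final checks:** The sticker says the rail is 0.0 mm off, the rail angles in the top view say −0.6 mm, and the readings plus the push say about −0.2 to −1 mm. All are inside the 2.1 mm allowed. The rule lies flat and released, about 30 mm from the frame's middle, and the arm is clear.

What went less smoothly:
- **First attempt on the pink diagonal:** the rule was partly lifted and the slide stuck, so I repeated it.
- **First push out on the second diagonal:** the rule was still being carried, so I re-seated it and pushed again.
- **Joint 7:** it read 2.603 rad, just past its 2.6 limit, while I was turning the rule. I turned back and laid the second diagonal the other way round, with the fixed nose at plain_far. I can't tell whether that counts as passing the joint's range.
- **Zero-stop force:** the highest force while seating at a stop was about 12 N, under the 15 N limit.

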